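# Lay out a dismantled relief valve beside the test gauge

## Robot

A 7-joint arm with a two-finger parallel gripper is mounted at the origin on the work surface. World frame = base frame: x ahead of the robot, y to its left, z up, the work surface at z = 0. Lengths are in m, angles in rad, forces in N, time in s.
With the tool pointing down it reaches from about 0.4 to 0.85 m from the base axis. Payload 4.5 kg.
Tool frame: the origin (TCP) lies midway between the tips of the shut fingers; the grasp point (between the pads) lies 19 mm behind it (r.hold_point_z is the distance from the TCP to the grasp point, in m); z points along the fingers, y is the direction in which the jaws open and shut (so a half turn about z gives the same grasp; the last joint's range is limited). The gripper opens to 88 mm and grips with 3 to 60 N. Pads are 18 mm wide; open, the fingers measure 123 mm over their backs; the gripper's body (75 mm by 187 mm) begins 45 mm behind the grasp point.
Start: joints at [-1.311, 0.689, -0.195, 1.565, 0.157, 0.902, -0.215], TCP at [0.14, 0.609, 0.204] pointing down, gripper open.
Joint ranges: [-3.01, 3.01], [-0.46, 2.08], [-1.47, 1.51], [0.13, 2.56], [-1, 4.14], [0.04, 2.09], [-2.66, 2.66]. Speed limits (rad/s): [2.57, 2.57, 3.14, 3.14, 3.14, 3.14, 3.14].

## Interface

Orientations are given as a unit quaternion [x, y, z, w].
In Python, from plant import r gives the robot as it stands. The module is installed in compiled form; this text tells all that it offers.
- The arm moves only by the tool move_arm, never from a script. Its arguments are lists of equal length, an entry for each row: "turn": the turn, a rotation vector about the tool's x, y, z in units of 2 pi rad (1.0 is 2 pi rad), a list of three; "dp": the shift along the tool's x, y, z in units of 2.5 cm (1.0 is 2.5 cm), a list of three; "jaw": the closure, from -1 (fully open) to 1 (shut), so that 0 is half open. In form: {"turn": [[wx, wy, wz], ...], "dp": [[x, y, z], ...], "jaw": [jaw, ...]}. A call has 1 to 10 rows; each row shifts and turns the commanded pose from where the row before left it, along the tool's axes as they then stand; what a row does not reach is not made up. A row lasts 1/12 s, in which the tool goes at most 41.7 mm and 7.16 degrees, less where a joint would pass 70% of its speed; a pose out of reach is approached as far as the arm can. A call with a number of a shift or a turn outside -1 to 1 is refused whole. A call with a gripper value outside its range is refused whole. The fingers move at their own pace and stop on an object; "newtons" is the grip in N (left out, the last holds). Time passes only in rows, so rows that do not move let the fingers close. It gives the time, the measured TCP pose, the force and the opening at its end, in the units of the state.
- r.get_state(): the state, without advancing time (a new reading comes with each control period).
- r.snapshot(name): name is "scene" or "top" or "wrist"; returns a dict with "frame" (384x512x3 uint8, blue, green, red), "mtx" (3x3 intrinsics, pixels), "origin" and "orientation" of the camera in the world; the wrist camera has in their place "tool_from_camera" (4x4, takes a point from camera to tool coordinates, whose origin is the TCP and whose axes are the flange's). Camera axes: x right, y up, looking along -z (the intrinsics and any distortion apply to the point x, -y, -z); pixel columns grow to the right and rows downward; lengths in m; the calibration is good to about 2 mm. A picture is of the moment at which its call begins: read the wrist's pose just before it. There is no depth.
- r.finish_job(): hands the job in, once; it reports no verdict.
The state is a dict: "clock": time; "q": joint angles; "qd": joint speeds; "joint_torque": joint torques, N m; "tool_pos": TCP position; "eef_rot": TCP orientation; "contact_force": force on the tool from outside, world axes, zero at the start; "moment": the same for the moment, N m; "opening": opening from 0.0 (shut) to 1.0 (fully open).
Only numpy, scipy, OpenCV 4.12 (cv2) and the standard library are available. Lean on these libraries where they do the work, as an engineer would, in place of code of your own. Each camera call takes 0.05 s, during which the arm holds its last target.

## Task

Lay out the dismantled relief valve for reassembly: stand the square valve body in the marked square midway between the two studs of the stud mat and set the flanged cap centred on top of it, stem up; on the gauge mat, stand the hexagon nut in the marked circle to the left of the dial gauge and the tall sleeve upright in the circle to its right, left and right as the robot sees them. Set each part down without dropping it, let go of all of them, and leave the jar, the flat washer and the elbow fitting where they are.

Things in the scene. Friction and masses are not known exactly. Their poses are not given: they have to be found in the camera images.
- valve_body: The valve body is a loose plain aluminium block, 44 x 44 mm and 40 mm high, with a dark bore in the middle of its top and four screw holes round it; about 0.2 kg, standing upright at the start at any yaw. Origin at the centre of its underside, x and y square to its sides, z up.
- cap: The flanged cap: a loose steel disc of 40 mm diameter and 8 mm thick with a round stem of 16 mm diameter standing up from its middle, 38 mm high in all; about 0.11 kg. It stands on its disc, stem up, and can be gripped by the stem. Origin at the centre of its flat underside, z up along the stem.
- nut: The hexagon nut: a loose steel hexagonal prism, 36 mm across flats (41.6 mm across corners), 26 mm high, a dark round bore mark on top; about 0.15 kg. It stands flat at any yaw. Origin at the centre of its underside, z up; flats face its +x and -x and every 60 degrees round.
- sleeve: The sleeve: a loose steel tube of 34 mm outer and 22 mm inner diameter, 45 mm tall, standing on end; about 0.14 kg. Origin at the centre of its underside, z up along the tube.
- gauge_mat: Fixed black mat, 90 (x) x 240 (y) x 3 mm, in its middle a dial gauge lying face up (64 mm diameter, top 41 mm over the table; stub to x = +44 mm). Origin: mat centre on the table, x away from the robot, y to its left, turned at most 12 degrees. White printed circles, 58 mm inner diameter, at y = +85 mm (left of the gauge) and y = -85 mm (right), x = 0. Parts in them stand 3 mm over the table.
- stud_mat: Fixed black mat, 90 (x) x 190 (y) x 3 mm, with two steel studs (12 mm diameter, tops 18 mm over the table) at y = +65 and -65 mm and midway between them, at the origin, a printed white square of 68 mm inner width. Origin: mat centre on the table, x away from the robot, y to its left, turned at most 12 degrees. A part in the square stands 3 mm over the table.
- jar: Bystander, to be left alone: a small loose clear jar with a white cap, 48 mm diameter, 50 mm high, origin at the centre of its underside.
- washer: Bystander, to be left alone: a loose flat steel washer, 50 mm outer and 28 mm inner diameter, only 8 mm high, origin at the centre of its underside.
- elbow: Bystander, to be left alone: a loose L-shaped brass elbow fitting, 24 mm high, its two arms each reaching 34 mm from the origin along its x and y; origin on the table under the corner of the L.
There are look-alikes about, which are no part of the job. What is shaped like the cap but pink is not meant. Leave any pink look-alike of the sleeve alone.

How it is judged:
At the end, for the whole second after the job is handed in: Body in the stud mat's square (within 14 mm along either mat axis), cap stem up on it (centres within 10 mm), nut in the circle left and sleeve in the circle right of the gauge (within 13 mm along either mat axis); all upright within 0.1 rad, at resting height within 4 mm, released, still (x of valve_body in the frame of stud_mat between -0.014 and 0.014 m and y of valve_body in the frame of stud_mat between -0.014 and 0.014 m and z of valve_body in the frame of stud_mat between -0.001 and 0.007 m and horizontal distance between cap and valve_body below 0.01 m and z of cap in the frame of valve_body between 0.036 and 0.044 m and x of nut in the frame of gauge_mat between -0.013 and 0.013 m and y of nut in the frame of gauge_mat between 0.072 and 0.098 m and z of nut in the frame of gauge_mat between -0.001 and 0.007 m and x of sleeve in the frame of gauge_mat between -0.013 and 0.013 m and y of sleeve in the frame of gauge_mat between -0.098 and -0.072 m and z of sleeve in the frame of gauge_mat between -0.001 and 0.007 m and angle between each of valve_body, cap, nut, sleeve's own z axis and vertical below 0.1 rad and linear speed of each of valve_body, cap, nut, sleeve below 0.02 m/s); the robot touches nothing.
It fails at once if the jar, the washer or the elbow fitting is pushed more than 20 mm from its place (distance of any of jar, washer, elbow from where it was at the start of the episode above 0.02 m).
It fails at once if a valve part is dropped (moves free of the fingers faster than 0.6 m/s, a fall of about 18 mm) ((linear speed of valve_body above 0.6 m/s and contact force between the fingers and valve_body below 0.05 N) or (linear speed of cap above 0.6 m/s and contact force between the fingers and cap below 0.05 N) or (linear speed of nut above 0.6 m/s and contact force between the fingers and nut below 0.05 N) or (linear speed of sleeve above 0.6 m/s and contact force between the fingers and sleeve below 0.05 N)).
It also fails if it takes over 102 s, if anything falls off the work surface, if the arm or the gripper's body presses on something with over 40 N, if the wrist force passes 120 N, or if a joint passes its speed limit or range.

## Working session

There is one attempt and no reset: what is moved stays moved. The work goes in short steps, Python scripts to look and compute and a tool call to move; the robot and the scene stay as the last step left them, time stands still between calls to the robot, and variables do not carry over. Pictures are saved under pics/ and viewed, and the job is handed in when it is done.

Besides the shell and the picture viewer there is one more tool, called after "Call:" as name(argument=value, ...) on one line, values as JSON. move_arm: Moves the arm, as the interface text tells. Shifts and turns lie within -1 to 1; 1 stands for 2.5 cm of shift or 2 pi rad of turn. Its arguments: {"type":"object","properties":{"turn":{"type":"array","items":{"type":"array","items":{"type":"number","minimum":-1,"maximum":1}}},"dp":{"type":"array","items":{"type":"array","items":{"type":"number","minimum":-1,"maximum":1}}},"jaw":{"type":"array","items":{"type":"number"}},"newtons":{"type":"number"}},"required":["turn","dp","jaw"]}

```bash
mkdir -p pics
python3 - <<'E'
from plant import r
import cv2
s=r.get_state();print({k:s[k] for k in('clock','tool_pos','eef_rot','opening')}, r.hold_point_z)
for n in('scene','top'):
    d=r.snapshot(n);cv2.imwrite(f'pics/{n}0.png',d['frame']);print(n,d['mtx'],d['origin'],d['orientation'],[k for k in d])
E
```

```text
{'clock': 0.0, 'tool_pos': array([0.13980262, 0.60841489, 0.20287776]), 'eef_rot': array([ 1.12607086e-01,  9.93639124e-01, -9.66155390e-04, -4.81392681e-05]), 'opening': 1.0023715444028518} 0.0187
scene [[356.26420287   0.         256.35896473]
 [  0.         356.26420287 188.7921363 ]
 [  0.           0.           1.        ]] [ 0.97886825 -0.05447192  0.70958173] [0.23094663 0.18574054 0.614188   0.73139402] ['frame', 'mtx', 'origin', 'orientation']
top [[403.51408702   0.         257.90430589]
 [  0.         403.51408702 188.46107382]
 [  0.           0.           1.        ]] [0.32932514 0.02874477 1.16591648] [ 0.0674062  -0.05897932 -0.70061602  0.70789479] ['frame', 'mtx', 'origin', 'orientation']
```

Run:
```python
import cv2
for n in('scene','top'):
    a=cv2.imread(f'pics/{n}0.png');cv2.imwrite(f'pics/{n}0b.png',cv2.resize(a,(800,600),interpolation=cv2.INTER_CUBIC))
```

```text
(no output)
```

View pics/scene0b.png

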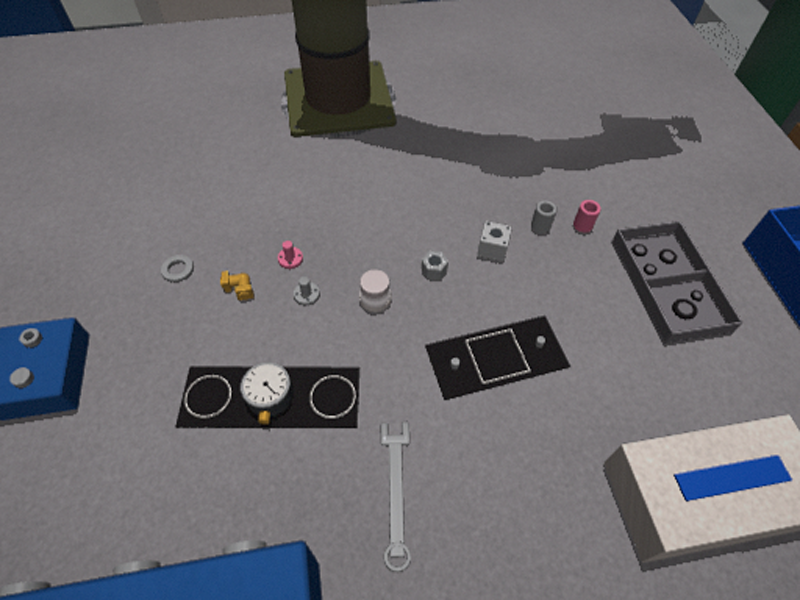

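View pics/top0b.png

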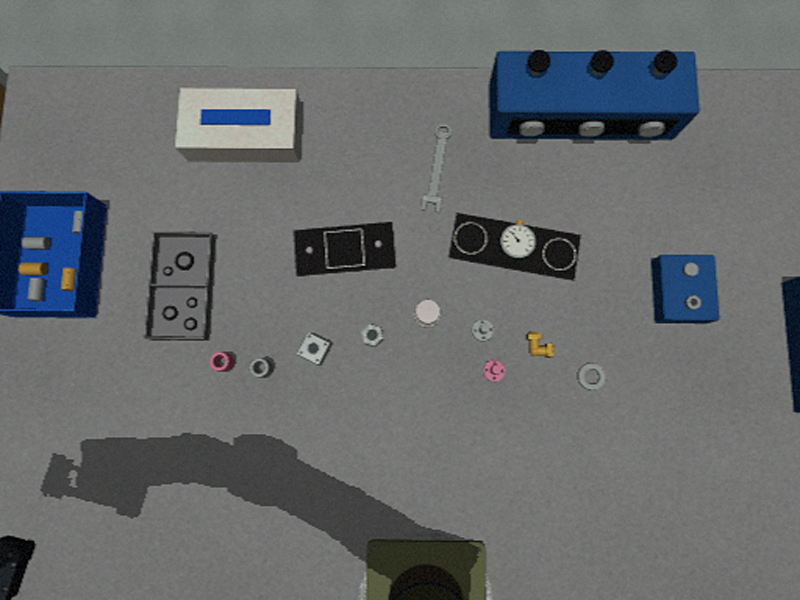

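```bash
cat > h.py <<'E'
import numpy as np,cv2
from scipy.spatial.transform import Rotation as R
def ray(d,px):
    if 'tool_from_camera' in d:
        T=np.eye(4);T[:3,:3]=R.from_quat(d['pose'][1]).as_matrix();T[:3,3]=d['pose'][0]
        T=T@np.array(d['tool_from_camera']);o=T[:3,3];M=T[:3,:3]
    else:
        o=np.array(d['origin']);M=R.from_quat(d['orientation']).as_matrix()
    k=np.array(d['mtx']);v=np.linalg.inv(k)@[px[0],px[1],1]
    return o,M@np.array([v[0],-v[1],-v[2]])
def at(d,px,z):
    o,v=ray(d,px);return (o+v*(z-o[2])/v[2])[:3]
def shot(n):
    from plant import r
    s=r.get_state();d=r.snapshot(n);d['pose']=(s['tool_pos'],s['eef_rot']);return d
def crop(f,x0,y0,x1,y1,name,s=None):
    s=s or min(800/(x1-x0),600/(y1-y0))
    c=cv2.resize(f[y0:y1,x0:x1],None,fx=s,fy=s,interpolation=cv2.INTER_CUBIC)
    cv2.imwrite(name,c);print(name,'scale',s)
E
python3 - <<'E'
from h import *
f=cv2.imread('pics/top0.png')
crop(f,130,130,290,250,'pics/a.png'); crop(f,250,130,410,250,'pics/b.png')
E
```

```text
pics/a.png scale 5.0
pics/b.png scale 5.0
```

View pics/a.png

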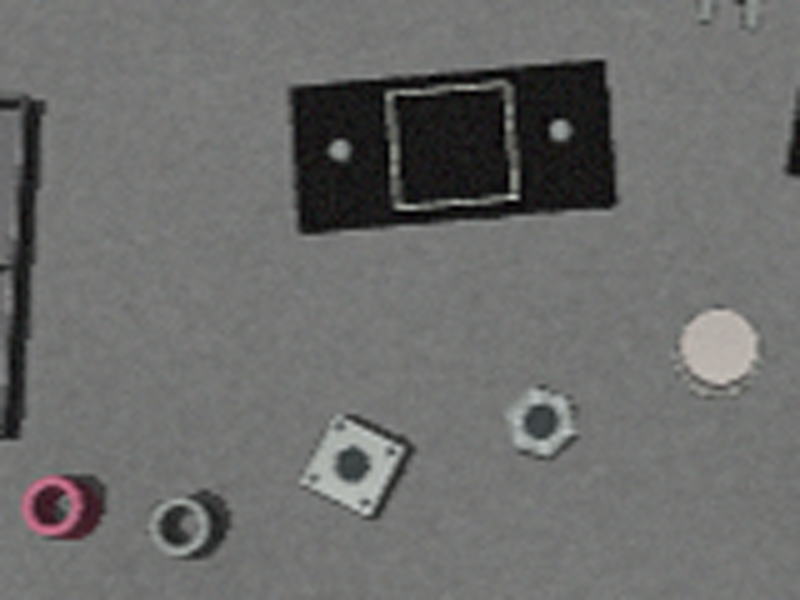

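View pics/b.png

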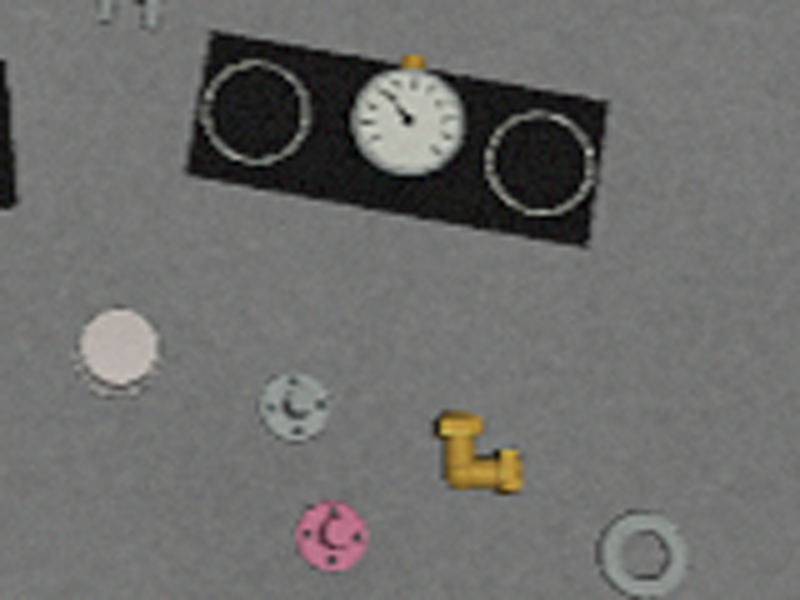

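Run:
```python
from h import *
from plant import r
d=r.snapshot('top')
A=lambda x,y,z:at(d,(x/5+130,y/5+130),z)
B=lambda x,y,z:at(d,(x/5+250,y/5+130),z)
np.set_printoptions(precision=4,suppress=True)
p=lambda n,v:print(n,v)
p('body',A(355,465,.04))
c=[A(*q,.04) for q in((302,480),(343,414),(407,449),(370,515))]
for i in range(4):
    e=c[(i+1)%4]-c[i];print(np.linalg.norm(e),np.degrees(np.arctan2(e[1],e[0])))
p('nut',A(542,424,.026))
for q in((543,385),(578,404),(574,440),(543,459),(508,440),(511,402)):
    e=A(*q,.026)-A(542,424,.026);print(np.linalg.norm(e),np.degrees(np.arctan2(e[1],e[0])))
p('sleeve',A(181,527,.045));p('pink',A(53,507,.045));p('jar',A(719,346,.05))
p('cap',B(295,408,.008));p('pinkcap',B(332,536,.008));p('elbow',B(460,472,.02));p('washer',B(643,554,.008))
s=[A(*q,.003) for q in((290,88),(605,60),(617,205),(300,233))]
q=[A(*q,.003) for q in((387,92),(511,82),(519,198),(397,210))]
p('sm',np.mean(s,0));p('sq',np.mean(q,0));e=(s[0]+s[3]-s[1]-s[2]);p('yaw',np.degrees(np.arctan2(-e[0],e[1])))
g=[B(*q,.003) for q in((211,32),(607,101),(588,247),(188,174))]
L=B(256,112,.003);Rr=B(540,162,.003)
p('gm',np.mean(g,0));p('L',L);p('R',Rr);p('mid',(L+Rr)/2);e=L-Rr;p('yaw',np.degrees(np.arctan2(-e[0],e[1])));p('d',np.linalg.norm(e))
w=shot('wrist');print(w['mtx'],w['tool_from_camera']);cv2.imwrite('pics/w0.png',w['frame'])
s=r.get_state();print(R.from_quat(s['eef_rot']).as_matrix(),s['q'])
```

```text
body [0.4333 0.2014 0.04  ]
0.043073879939401545 -30.029433602639884
0.041428185273178146 -117.825020582138
0.041832390831272784 152.28325858297396
0.04318101591748271 63.78029237554618
nut [0.459  0.0981 0.026 ]
0.022321205373519695 -0.3215279547434617
0.023357060062711172 -60.14204027439286
0.020389858613988697 -115.96168769247794
0.019912935999760857 -177.2282414557253
0.02125591195699473 115.9648539564298
0.021771363315175808 55.30147044841533
sleeve [0.3975 0.296  0.045 ]
pink [0.4078 0.3679 0.045 ]
jar [ 0.501  -0.0015  0.05  ]
cap [ 0.4723 -0.1043  0.008 ]
pinkcap [ 0.3992 -0.1245  0.008 ]
elbow [ 0.4353 -0.1959  0.02  ]
washer [ 0.3909 -0.3007  0.008 ]
sm [0.6269 0.1557 0.003 ]
sq [0.6275 0.1554 0.003 ]
yaw 5.704446660171389
gm [ 0.6347 -0.1674  0.003 ]
L [ 0.6498 -0.0836  0.003 ]
R [ 0.6207 -0.2511  0.003 ]
mid [ 0.6352 -0.1674  0.003 ]
yaw -9.87212867925528
d 0.16994480548664545
[[313.4622   0.     258.8481]
 [  0.     313.4622 192.6628]
 [  0.       0.       1.    ]] [[ 0.0005  0.9667  0.2558  0.0651]
 [ 1.     -0.0007  0.0008  0.0004]
 [ 0.0009  0.2558 -0.9667 -0.1817]
 [ 0.      0.      0.      1.    ]]
[[-0.9746  0.2238 -0.0001]
 [ 0.2238  0.9746 -0.0011]
 [-0.0001 -0.0011 -1.    ]] [-1.3112  0.6897 -0.1945  1.5659  0.1573  0.9025 -0.2151]
```

View pics/w0.png

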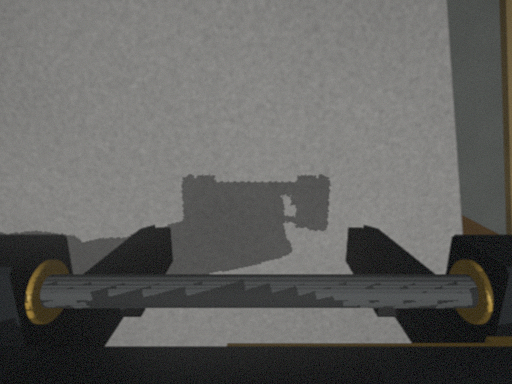

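```bash
cat >> h.py <<'E'
def plan(tgt,yaw=None):
    """tgt TCP world; yaw: world angle of jaw axis (deg)"""
    from plant import r
    s=r.get_state();M=R.from_quat(s['eef_rot']).as_matrix()
    cur=np.degrees(np.arctan2(M[1,1],M[0,1]))
    if yaw is None: yaw=cur;dy=0
    else: dy=(yaw-cur+90)%180-90
    a=np.radians(cur+dy);d=np.array(tgt)-s['tool_pos']
    u=np.array([d@[-np.sin(a),np.cos(a),0],d@[np.cos(a),np.sin(a),0],-d[2]])/.025
    print('t%.2f'%s['clock'],'pos',np.round(s['tool_pos'],4),'jaw %.1f'%cur,'zdir',np.round(M[:,2],3),'open %.3f'%s['opening'],'F',np.round(s['contact_force'],1))
    print('turn z %.4f (rows>=%.1f)'%(-dy/360,abs(dy)/7.1),'then dp',np.round(u,3))
E
python3 -c "
from h import *
plan((.4333,.2014,.12),62)"
```

```text
t0.20 pos [0.1399 0.6087 0.2032] jaw 77.1 zdir [-0.    -0.001 -1.   ] open 1.002 F [ 0.5 -0.8  0.2]
turn z 0.0418 (rows>=2.1) then dp [-18.012  -8.876   3.329]
```

Call:
move_arm(turn=[[0, 0, 0.014], [0, 0, 0.014], [0, 0, 0.014], [0, 0, 0], [0, 0, 0], [0, 0, 0], [0, 0, 0], [0, 0, 0], [0, 0, 0], [0, 0, 0]], dp=[[0, 0, 0], [0, 0, 0], [0, 0, 0], [-0.9, -0.44, 0], [-0.9, -0.44, 0], [-0.9, -0.44, 0], [-0.9, -0.44, 0], [-0.9, -0.44, 0], [-0.9, -0.44, 0], [-0.9, -0.44, 0]], jaw=[-0.4, -0.4, -0.4, -0.4, -0.4, -0.4, -0.4, -0.4, -0.4, -0.4], newtons=25)

```text
clock: 1.03
tool_pos: [0.2432, 0.466, 0.2037]
eef_rot: [0.242, 0.97, -0.0, 0.0]
contact_force: [-0.2, -0.4, -0.6]
opening: 0.701
```

```bash
python3 -c "
from h import *
plan((.4333,.2014,.12),62)"
```

```text
t1.03 pos [0.2432 0.466  0.2037] jaw 62.0 zdir [-0. -0. -1.] open 0.701 F [-0.2 -0.4 -0.6]
turn z -0.0001 (rows>=0.0) then dp [-11.682  -5.776   3.347]
```

Call:
move_arm(turn=[[0, 0, 0], [0, 0, 0], [0, 0, 0], [0, 0, 0], [0, 0, 0], [0, 0, 0], [0, 0, 0], [0, 0, 0], [0, 0, 0], [0, 0, 0]], dp=[[-1, -0.55, 0.3], [-1, -0.55, 0.3], [-1, -0.55, 0.3], [-1, -0.55, 0.3], [-1, -0.55, 0.3], [-1, -0.55, 0.3], [-1, -0.55, 0.3], [-1, -0.55, 0.3], [-1, -0.55, 0.3], [0, 0, 0]], jaw=[-0.4, -0.4, -0.4, -0.4, -0.4, -0.4, -0.4, -0.4, -0.4, -0.4])

```text
clock: 1.87
tool_pos: [0.3854, 0.2454, 0.135]
eef_rot: [0.247, 0.969, -0.003, 0.0]
contact_force: [-0.3, -0.1, -0.2]
opening: 0.702
```

```bash
python3 -c "
from h import *
plan((.4333,.2014,.012),62)
w=shot('wrist');crop(w['frame'],0,0,512,384,'pics/w1.png')
import pickle;pickle.dump(w,open('w1.pkl','wb'))"
```

```text
t1.87 pos [0.3854 0.2454 0.135 ] jaw 61.4 zdir [-0.001 -0.006 -1.   ] open 0.702 F [-0.3 -0.1 -0.2]
turn z -0.0016 (rows>=0.1) then dp [-2.517 -0.657  4.921]
pics/w1.png scale 1.5625
```

View pics/w1.png

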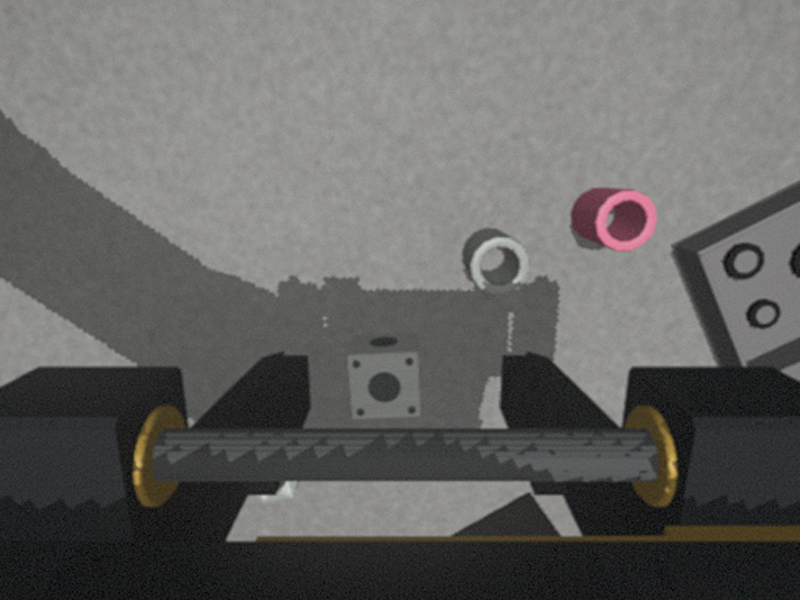

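```bash
python3 -c "
from h import *
import pickle;w=pickle.load(open('w1.pkl','rb'))
s=1.5625
f=lambda x,y,z:at(w,(x/s,y/s),z)
c=[f(*q,.04) for q in((348,355),(418,351),(421,416),(352,420))]
print(np.mean(c,0))
for i in range(4):
    e=c[(i+1)%4]-c[i];print(np.linalg.norm(e),np.degrees(np.arctan2(e[1],e[0])))
print(f(384,386,.04),f(498,264,.045))
plan((.4333,.2014,.012),62)
"
```

```text
[0.4342818  0.20480729 0.04      ]
0.042247001948411744 65.06161896024129
0.04316855961148848 -25.662591173557097
0.04322469919294639 -114.69909318471885
0.04337237883778478 153.0493580124283
[0.43400831 0.20445001 0.04      ] [0.39759888 0.2984194  0.045     ]
t1.92 pos [0.3843 0.2486 0.1356] jaw 61.6 zdir [-0.001 -0.003 -1.   ] open 0.701 F [0.7 1.2 1.1]
turn z -0.0012 (rows>=0.1) then dp [-2.618 -0.748  4.943]
```

```bash
python3 -c "
from h import *
plan((.4335,.2025,.012),64.3)"
```

```text
t1.92 pos [0.3843 0.2486 0.1356] jaw 61.6 zdir [-0.001 -0.003 -1.   ] open 0.701 F [0.7 1.2 1.1]
turn z -0.0076 (rows>=0.4) then dp [-2.574 -0.809  4.943]
```

Call:
move_arm(turn=[[0, 0, -0.0076], [0, 0, 0], [0, 0, 0], [0, 0, 0], [0, 0, 0], [0, 0, 0]], dp=[[0, 0, 0], [-0.86, -0.27, 0.4], [-0.86, -0.27, 0.4], [-0.86, -0.27, 0.4], [0, 0, 0.4], [0, 0, 0]], jaw=[-0.4, -0.4, -0.4, -0.4, -0.4, -0.4])

```text
clock: 2.42
tool_pos: [0.4325, 0.206, 0.095]
eef_rot: [0.22, 0.976, -0.0, -0.001]
contact_force: [-0.7, -0.5, -1.0]
opening: 0.7
```

```bash
python3 -c "
from h import *
w=shot('wrist')
plan((.4335,.2025,.012),64.3)
w=shot('wrist');crop(w['frame'],0,0,512,384,'pics/w2.png')
import pickle;pickle.dump(w,open('w1.pkl','wb'))"
```

```text
t2.47 pos [0.432  0.207  0.0958] jaw 64.7 zdir [-0.001  0.    -1.   ] open 0.699 F [-0.4  0.   0.6]
turn z 0.0012 (rows>=0.1) then dp [-0.132 -0.135  3.351]
pics/w2.png scale 1.5625
```

View pics/w2.png

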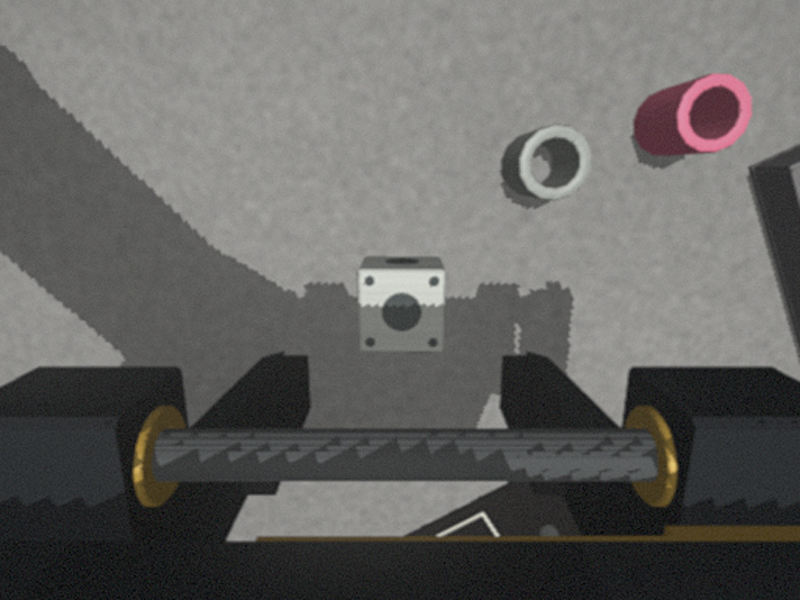

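```bash
python3 -c "
from h import *
import pickle;w=pickle.load(open('w1.pkl','rb'))
s=1.5625
f=lambda x,y,z:at(w,(x/s,y/s),z)
print(f(402,311,.04),f(555,162,.045))
plan((.4335,.2025,.012))
"
```

```text
[0.43417034 0.20485219 0.04      ] [0.39871686 0.29895364 0.045     ]
t2.52 pos [0.4319 0.2076 0.0963] jaw 64.8 zdir [-0.001  0.001 -1.   ] open 0.706 F [-0.3 -0.2  0.2]
turn z 0.0000 (rows>=0.0) then dp [-0.143 -0.156  3.372]
```

Call:
move_arm(turn=[[0, 0, 0], [0, 0, 0], [0, 0, 0], [0, 0, 0], [0, 0, 0], [0, 0, 0], [0, 0, 0], [0, 0, 0], [0, 0, 0]], dp=[[-0.14, -0.11, 0.5], [0, 0, 0.7], [0, 0, 0.7], [0, 0, 0.7], [0, 0, 0.5], [0, 0, 0.27], [0, 0, 0], [0, 0, 0], [0, 0, 0]], jaw=[-0.4, -0.4, -0.4, -0.4, -0.4, -0.4, -0.4, 0.2, 0.2])

```text
clock: 3.27
tool_pos: [0.435, 0.203, 0.0128]
eef_rot: [0.219, 0.976, 0.001, 0.0]
contact_force: [-0.6, 0.6, 0.8]
opening: 0.574
```

```bash
python3 -c "
from h import *
plan((.627,.155,.12))
"
```

```text
t3.27 pos [0.435  0.203  0.0128] jaw 64.7 zdir [ 0.001  0.001 -1.   ] open 0.574 F [-0.6  0.6  0.8]
turn z 0.0000 (rows>=0.0) then dp [-7.764  1.545 -4.286]
```

Call:
move_arm(turn=[[0, 0, 0], [0, 0, 0], [0, 0, 0], [0, 0, 0], [0, 0, 0], [0, 0, 0], [0, 0, 0]], dp=[[0, 0, 0], [0, 0, 0], [0, 0, 0], [0, 0, 0], [0, 0, -0.4], [0, 0, -0.8], [0, 0, -0.8]], jaw=[0.3, 0.3, 0.3, 0.3, 0.3, 0.3, 0.3])

```text
clock: 3.85
tool_pos: [0.4341, 0.2019, 0.0627]
eef_rot: [0.219, 0.976, -0.001, -0.001]
contact_force: [0.5, 0.3, 0.8]
opening: 0.349
```

```bash
python3 -c "
from h import *
plan((.627,.155,.05))
"
```

```text
t3.85 pos [0.4341 0.2019 0.0627] jaw 64.7 zdir [-0.001 -0.001 -1.   ] open 0.349 F [0.5 0.3 0.8]
turn z 0.0000 (rows>=0.0) then dp [-7.778  1.604  0.507]
```

```bash
python3 -c "
from h import *
w=shot('wrist');crop(w['frame'],0,0,512,384,'pics/w3.png')
w=shot('scene');crop(w['frame'],200,100,456,292,'pics/s3.png')"
```

```text
pics/w3.png scale 1.5625
pics/s3.png scale 3.125
```

View pics/w3.png

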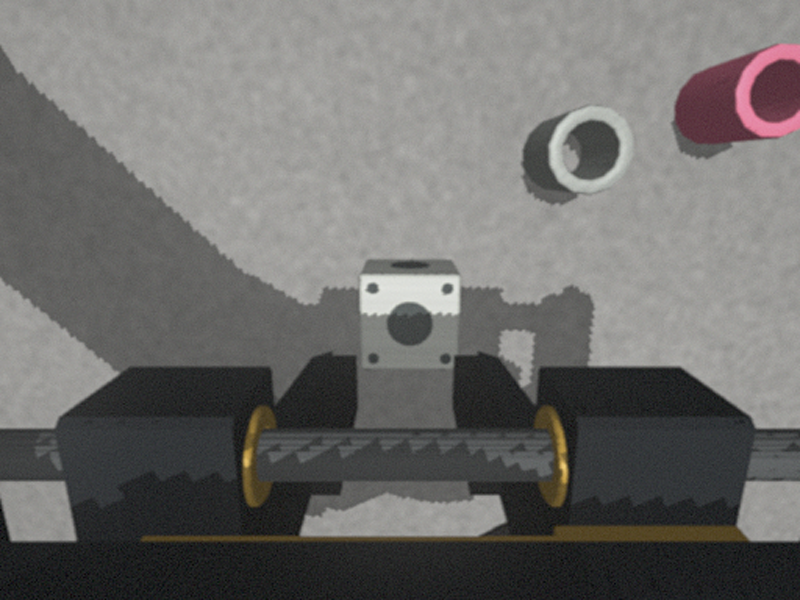

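View pics/s3.png

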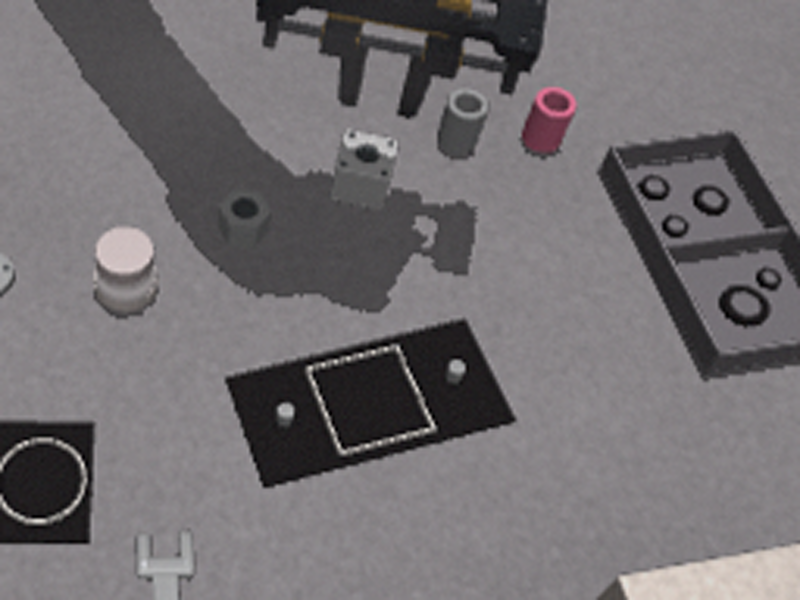

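```bash
python3 -c "
from h import *
w=shot('scene')
for q in((350,103),(412,112),(381,107)): print(at(w,(q[0]/3.125+200,q[1]/3.125+100),.063))
print('body top',at(w,(368/3.125+200,152/3.125+100),.04))
t=shot('top');crop(t['frame'],130,130,290,250,'pics/t3.png')
from plant import r;s=r.get_state();print(s['tool_pos'],s['q'])
"
```

```text
[0.4015387  0.19679586 0.063     ]
[0.41897287 0.24252332 0.063     ]
[0.40976157 0.21986991 0.063     ]
body top [0.43457889 0.20590642 0.04      ]
pics/t3.png scale 5.0
[0.43507708 0.20233588 0.06262677] [-0.45450675  0.756091   -0.12422243  2.11622097  0.30764673  0.28426133
  0.28759492]
```

View pics/t3.png

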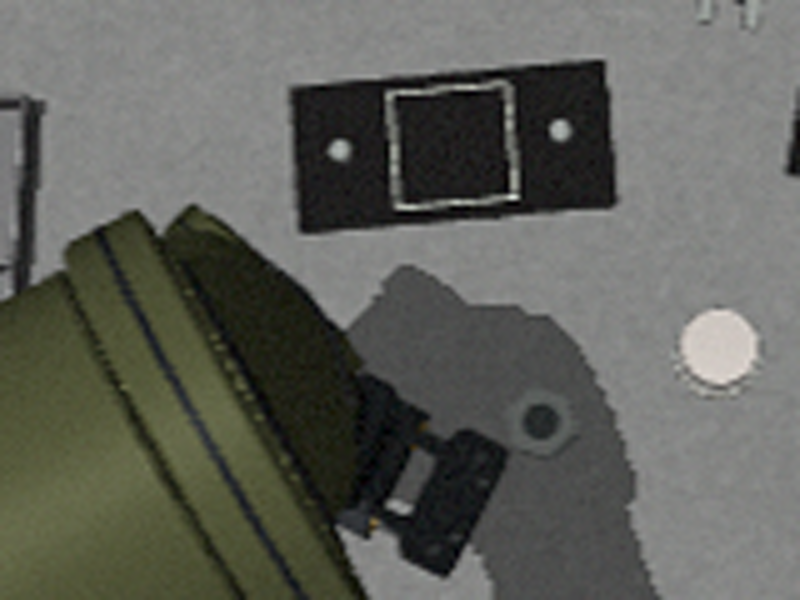

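```bash
python3 -c "
from h import *
w=shot('wrist')
T=np.linalg.inv(np.array(w['tool_from_camera']));k=w['mtx']
for p in([0,0,0],[0,.0155,0],[0,-.0155,0],[0,.0155,-.019],[0,.0155,-.028],[0.009,.0155,0],[-.009,.0155,0],[-.009,.0155,-.028],[.009,.0155,-.028]):
  c=T@np.array(p+[1]);v=k@[c[0],-c[1],-c[2]];print(p,v[:2]/v[2]*1.5625)
"
```

```text
[0, 0, 0] [403.63185835 342.95701621]
[0, 0.0155, 0] [443.10844531 342.98797629]
[0, -0.0155, 0] [364.16038369 342.92606013]
[0, 0.0155, -0.019] [447.13911465 361.11427165]
[0, 0.0155, -0.028] [449.36112189 371.10684514]
[0.009, 0.0155, 0] [443.58850583 321.06995335]
[-0.009, 0.0155, 0] [442.63975192 364.38701246]
[-0.009, 0.0155, -0.028] [448.73072478 395.57621138]
[0.009, 0.0155, -0.028] [450.00934767 345.94544447]
```

```bash
python3 -c "
from h import *
w=shot('scene');crop(w['frame'],270,95,390,175,'pics/s4.png')
T=R.from_quat(w['orientation']).as_matrix();o=np.array(w['origin']);k=w['mtx']
s=w['pose'];M=R.from_quat(s[1]).as_matrix();sc=800/120
for p in([0,0,0],[0,.0155,0],[0,-.0155,0],[0,0,-.03],[0,0,-.064]):
  c=T.T@(s[0]+M@np.array(p)-o);v=k@[c[0],-c[1],-c[2]];v=v[:2]/v[2];print(p,(v-[270,95])*sc)
"
```

```text
pics/s4.png scale 6.666666666666667
[0, 0, 0] [317.65455785 319.14713265]
[0, 0.0155, 0] [359.88761133 327.86697732]
[0, -0.0155, 0] [275.63090743 310.47052336]
[0, 0, -0.03] [330.69899653 262.08621355]
[0, 0, -0.064] [346.44379899 193.21296255]
```

View pics/s4.png

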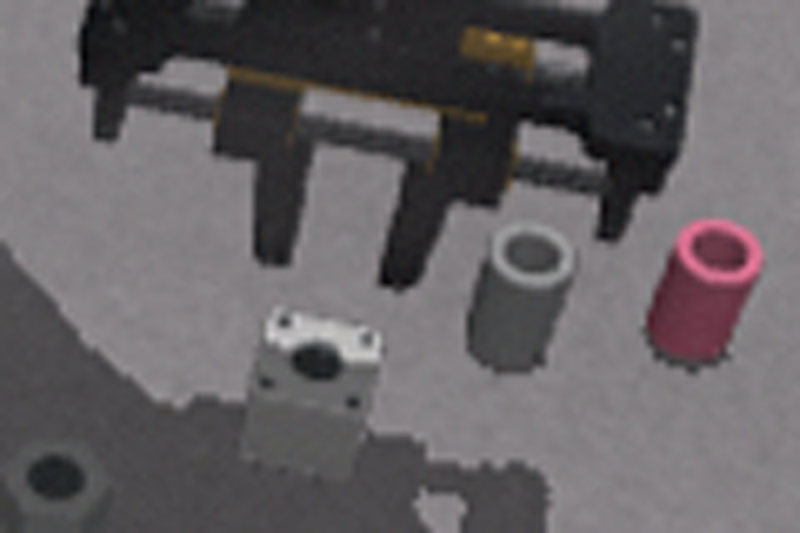

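```bash
python3 -c "
from h import *
plan((.434,.2045,.012))"
```

```text
t4.15 pos [0.4344 0.202  0.0616] jaw 64.7 zdir [-0.001 -0.    -1.   ] open 0.351 F [-0.   0.4  0.5]
turn z 0.0000 (rows>=0.0) then dp [0.056 0.085 1.985]
```

Call:
move_arm(turn=[[0, 0, 0], [0, 0, 0], [0, 0, 0], [0, 0, 0], [0, 0, 0], [0, 0, 0], [0, 0, 0], [0, 0, 0], [0, 0, 0], [0, 0, 0]], dp=[[0.05, 0.08, 0], [0, 0, 0], [0, 0, 0], [0, 0, 0], [0, 0, 0], [0, 0, 0.5], [0, 0, 0.5], [0, 0, 0.5], [0, 0, 0.5], [0, 0, 0.1]], jaw=[-0.4, -0.4, -0.4, -0.4, -0.4, -0.4, -0.4, -0.4, -0.4, -0.4])

```text
clock: 4.98
tool_pos: [0.4336, 0.2042, 0.008]
eef_rot: [0.219, 0.976, -0.001, -0.001]
contact_force: [0.7, 0.4, 0.3]
opening: 0.696
```

```bash
python3 -c "
from h import *
w=shot('wrist');crop(w['frame'],0,0,512,384,'pics/w5.png')
w=shot('scene');crop(w['frame'],270,95,390,175,'pics/s5.png')
plan((.434,.2045,.012))"
```

```text
pics/w5.png scale 1.5625
pics/s5.png scale 6.666666666666667
t5.08 pos [0.434  0.2044 0.009 ] jaw 64.7 zdir [-0.001 -0.001 -1.   ] open 0.699 F [-0.3  0.1  0.4]
turn z 0.0000 (rows>=0.0) then dp [ 0.001  0.005 -0.119]
```

View pics/w5.png

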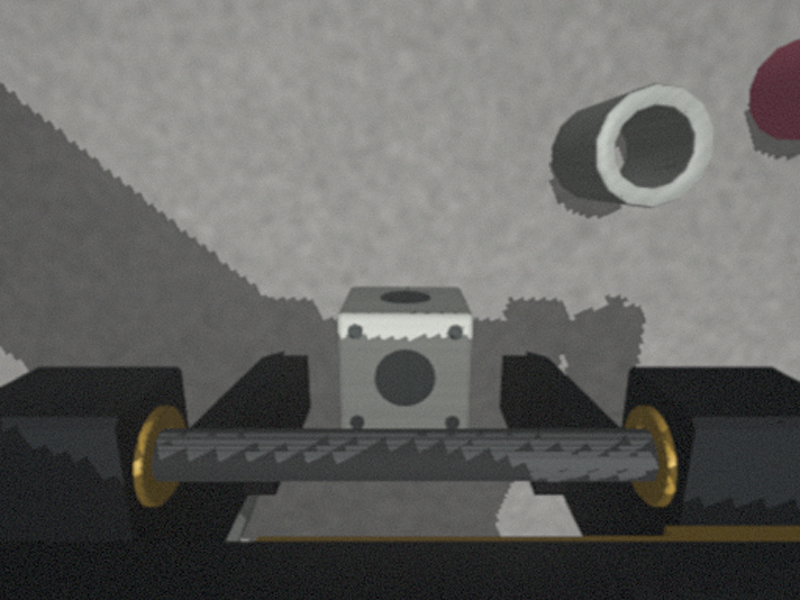

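View pics/s5.png

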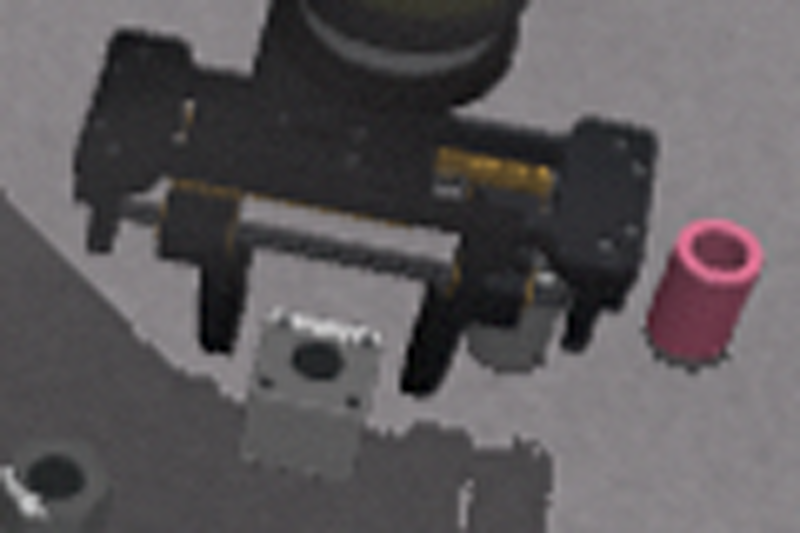

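Call:
move_arm(turn=[[0, 0, 0], [0, 0, 0], [0, 0, 0], [0, 0, 0]], dp=[[0, 0, 0.2], [0, 0, 0.2], [0, 0, 0.2], [0, 0, 0]], jaw=[-0.4, -0.4, -0.4, -0.4])

```text
clock: 5.42
tool_pos: [0.4342, 0.2045, -0.0061]
eef_rot: [0.219, 0.976, -0.0, -0.0]
contact_force: [-0.8, -0.4, -0.4]
opening: 0.7
```

```bash
python3 -c "
from h import *
w=shot('scene');crop(w['frame'],270,95,390,175,'pics/s6.png')
plan((.434,.2045,-.016))"
```

```text
pics/s6.png scale 6.666666666666667
t5.47 pos [ 0.4342  0.2045 -0.0059] jaw 64.7 zdir [-0.001 -0.    -1.   ] open 0.700 F [ 0.1  0.2 -0.5]
turn z 0.0000 (rows>=0.0) then dp [ 0.008 -0.002  0.406]
```

View pics/s6.png

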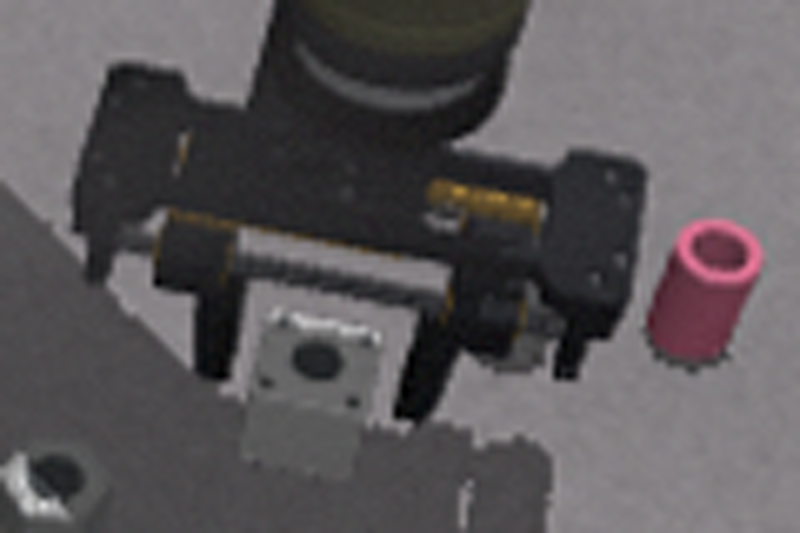

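```bash
cat >> h.py <<'E'
def proj(d,p):
    M=R.from_quat(d['orientation']).as_matrix();c=M.T@(np.array(p)-d['origin']);v=d['mtx']@[c[0],-c[1],-c[2]];return v[:2]/v[2]
E
python3 -c "
from h import *
w=shot('scene');
for z in (.01,.015,.02,.025,.03): print(z,(proj(w,(.434,.2045,z))-[270,95])*6.667)
print((proj(w,(.434,.2045,.04))-[270,95])*6.667)
"
```

```text
0.01 [302.3567703  408.67162305]
0.015 [304.30839603 400.24446139]
0.02 [306.27790792 391.74006695]
0.025 [308.26555297 383.15737311]
0.03 [310.27158277 374.49529353]
[314.33982646 356.92853031]
```

Call:
move_arm(turn=[[0, 0, 0], [0, 0, 0], [0, 0, 0], [0, 0, 0], [0, 0, 0], [0, 0, 0], [0, 0, 0], [0, 0, 0]], dp=[[0, 0, 0.12], [0, 0, 0.1], [0, 0, 0], [0, 0, 0], [0, 0, 0], [0, 0, 0], [0, 0, 0], [0, 0, 0]], jaw=[-0.4, -0.4, 0.3, 0.3, 0.3, 0.3, 0.3, 0.3], newtons=30)

```text
clock: 6.18
tool_pos: [0.4343, 0.2045, -0.011]
eef_rot: [0.219, 0.976, -0.0, -0.0]
contact_force: [0.2, -0.6, -1.5]
opening: 0.495
```

```bash
python3 -c "
from h import *
plan((.627,.155,.12))"
```

```text
t6.18 pos [ 0.4343  0.2045 -0.011 ] jaw 64.7 zdir [-0. -0. -1.] open 0.495 F [ 0.2 -0.6 -1.5]
turn z 0.0000 (rows>=0.0) then dp [-7.813  1.507 -5.241]
```

Call:
move_arm(turn=[[0, 0, 0], [0, 0, 0], [0, 0, 0], [0, 0, 0], [0, 0, 0], [0, 0, 0]], dp=[[0, 0, -0.3], [0, 0, -0.6], [0, 0, -0.8], [0, 0, -0.8], [0, 0, -0.2], [0, 0, 0]], jaw=[0.3, 0.3, 0.3, 0.3, 0.3, 0.3])

```text
clock: 6.68
tool_pos: [0.4354, 0.205, 0.0579]
eef_rot: [0.219, 0.976, 0.001, 0.001]
contact_force: [0.2, 0.6, -1.5]
opening: 0.494
```

```bash
python3 -c "
from h import *
w=shot('scene');crop(w['frame'],200,100,456,292,'pics/s7.png')
f=lambda x,y,z:at(w,(x/3.125+200,y/3.125+100),z)
print(np.mean([f(*q,.003) for q in ((228,378),(464,320),(515,420),(265,487))],0))
print(np.mean([f(*q,.003) for q in ((306,368),(398,346),(436,430),(341,454))],0))
plan((.627,.1555,.04))"
```

```text
pics/s7.png scale 3.125
[0.63046342 0.15782807 0.003     ]
[0.62996642 0.15829748 0.003     ]
t6.73 pos [0.4348 0.2047 0.0569] jaw 64.7 zdir [ 0.001  0.001 -1.   ] open 0.496 F [-0.7  0.1 -1.1]
turn z 0.0000 (rows>=0.0) then dp [-7.792  1.51   0.676]
```

View pics/s7.png

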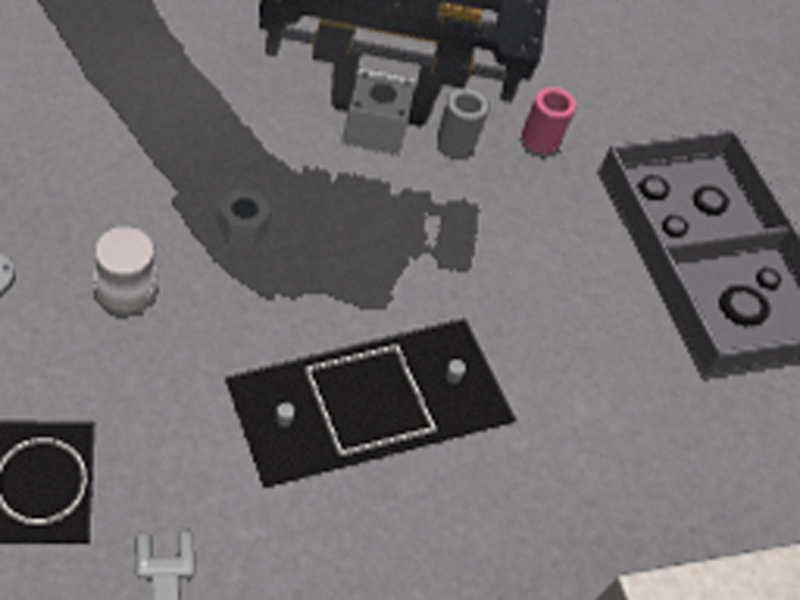

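Call:
move_arm(turn=[[0, 0, 0], [0, 0, 0], [0, 0, 0], [0, 0, 0], [0, 0, 0], [0, 0, 0], [0, 0, 0], [0, 0, 0], [0, 0, 0], [0, 0, 0]], dp=[[-0.5, 0.1, 0], [-0.9, 0.18, 0], [-1, 0.2, 0], [-1, 0.2, 0], [-1, 0.2, 0], [-1, 0.2, 0], [-1, 0.2, 0], [-0.9, 0.18, 0.3], [-0.54, 0.14, 0.3], [0, 0, 0]], jaw=[0.3, 0.3, 0.3, 0.3, 0.3, 0.3, 0.3, 0.3, 0.3, 0.3])

```text
clock: 7.57
tool_pos: [0.6304, 0.1542, 0.0382]
eef_rot: [0.221, 0.975, -0.001, -0.0]
contact_force: [0.2, 0.0, -0.4]
opening: 0.497
```

```bash
python3 -c "
from h import *
w=shot('wrist');crop(w['frame'],0,0,512,384,'pics/w8.png')
w=shot('scene');crop(w['frame'],200,100,456,292,'pics/s8.png')
plan((.629,.157,-.007))"
```

```text
pics/w8.png scale 1.5625
pics/s8.png scale 3.125
t7.67 pos [0.627  0.1565 0.0395] jaw 64.7 zdir [-0.004 -0.001 -1.   ] open 0.500 F [-1.1  1.1 -1.7]
turn z 0.0000 (rows>=0.0) then dp [-0.064  0.052  1.858]
```

View pics/s8.png

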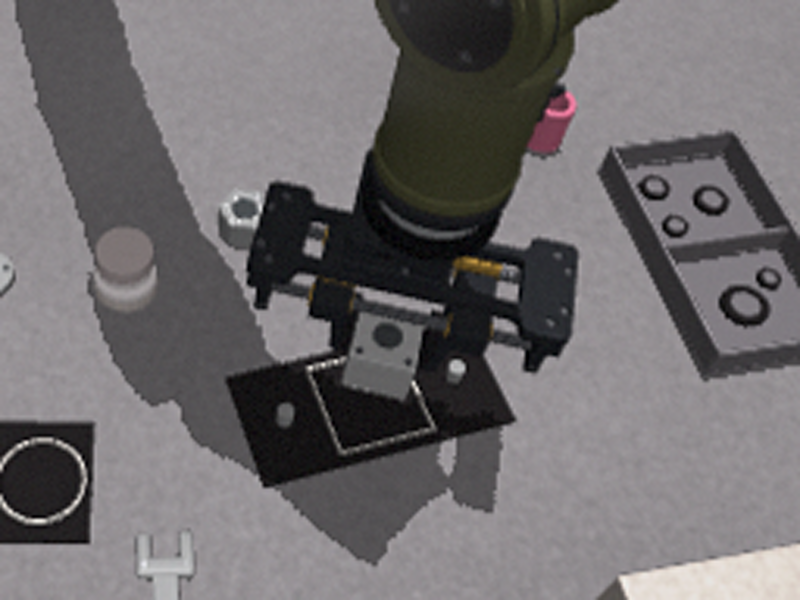

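View pics/w8.png

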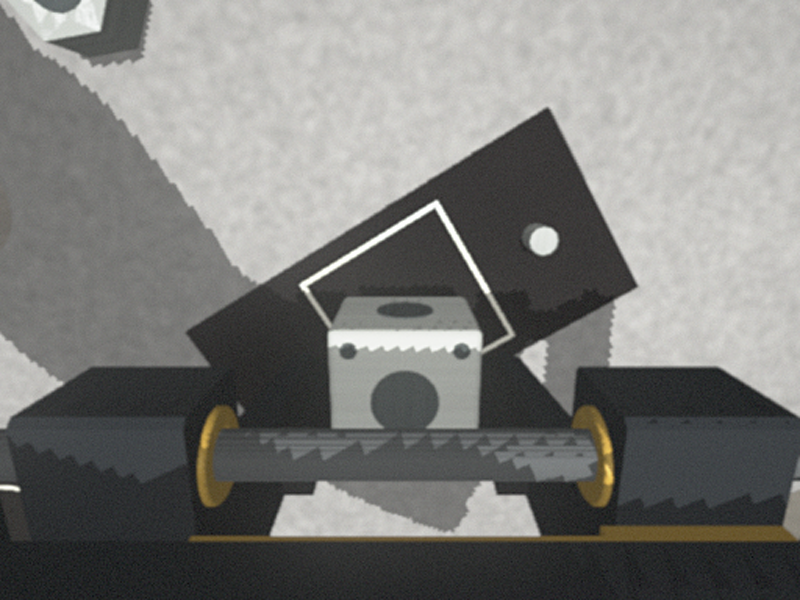

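Call:
move_arm(turn=[[0, 0, 0], [0, 0, 0], [0, 0, 0], [0, 0, 0], [0, 0, 0], [0, 0, 0], [0, 0, 0]], dp=[[-0.06, 0.05, 0.3], [0, 0, 0.5], [0, 0, 0.4], [0, 0, 0.3], [0, 0, 0.2], [0, 0, 0.1], [0, 0, 0]], jaw=[0.3, 0.3, 0.3, 0.3, 0.3, 0.3, 0.3])

```text
clock: 8.25
tool_pos: [0.63, 0.1573, -0.0043]
eef_rot: [0.219, 0.976, -0.0, -0.001]
contact_force: [0.6, -0.4, -2.2]
opening: 0.492
```

```bash
python3 -c "
from h import *
plan((.629,.157,-.008))"
```

```text
t8.25 pos [ 0.63    0.1573 -0.0043] jaw 64.7 zdir [-0.001 -0.    -1.   ] open 0.492 F [ 0.6 -0.4 -2.2]
turn z 0.0000 (rows>=0.0) then dp [ 0.032 -0.03   0.148]
```

Call:
move_arm(turn=[[0, 0, 0], [0, 0, 0], [0, 0, 0]], dp=[[0, 0, 0.08], [0, 0, 0.07], [0, 0, 0]], jaw=[0.3, 0.3, 0.3])

```text
clock: 8.5
tool_pos: [0.6306, 0.1574, -0.0073]
eef_rot: [0.219, 0.976, 0.0, 0.0]
contact_force: [0.1, 0.4, -1.7]
opening: 0.497
```

```bash
python3 -c "
from h import *
w=shot('scene');crop(w['frame'],270,170,390,260,'pics/s9.png')
plan((.629,.157,-.008))"
```

```text
pics/s9.png scale 6.666666666666667
t8.55 pos [ 0.6307  0.1574 -0.0071] jaw 64.7 zdir [ 0.  0. -1.] open 0.496 F [-0.3 -0.5 -0.8]
turn z 0.0000 (rows>=0.0) then dp [ 0.054 -0.043  0.034]
```

View pics/s9.png

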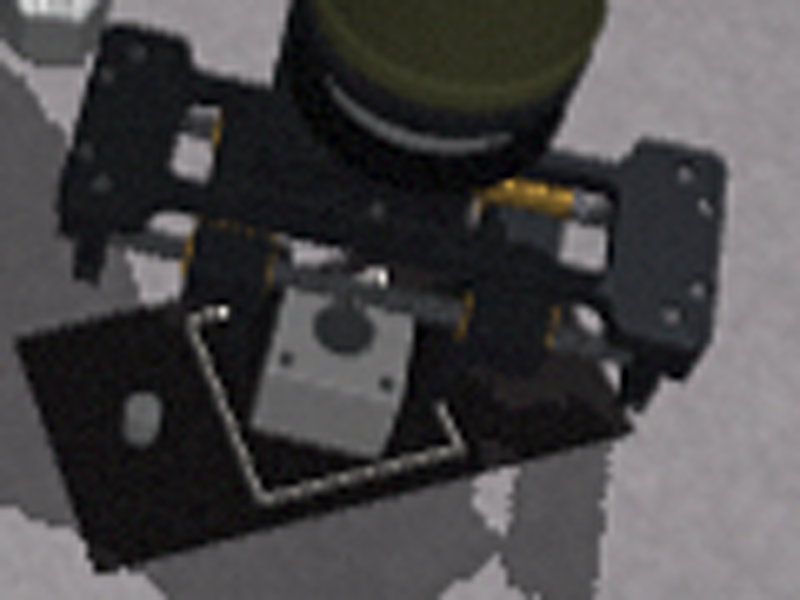

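Call:
move_arm(turn=[[0, 0, 0], [0, 0, 0], [0, 0, 0], [0, 0, 0], [0, 0, 0], [0, 0, 0]], dp=[[0, 0, 0.05], [0, 0, 0], [0, 0, 0], [0, 0, 0], [0, 0, 0], [0, 0, 0]], jaw=[0.3, 0.3, -0.3, -0.3, -0.3, -0.3])

```text
clock: 9.05
tool_pos: [0.6307, 0.1575, -0.0085]
eef_rot: [0.219, 0.976, 0.0, 0.0]
contact_force: [-0.1, 0.1, 0.6]
opening: 0.651
```

Call:
move_arm(turn=[[0, 0, 0], [0, 0, 0], [0, 0, 0], [0, 0, 0], [0, 0, 0], [0, 0, 0]], dp=[[0, 0, -0.4], [0, 0, -0.8], [0, 0, -1], [0, 0, -1], [0, 0, -0.8], [0, 0, -0.4]], jaw=[-0.3, -0.3, -0.3, -0.3, -0.3, -0.3])

```text
clock: 9.55
tool_pos: [0.6322, 0.158, 0.105]
eef_rot: [0.219, 0.976, 0.001, 0.002]
contact_force: [0.9, 0.1, -0.7]
opening: 0.65
```

```bash
python3 -c "
from h import *
plan((.46,.0995,.1),30)"
```

```text
t9.55 pos [0.6322 0.158  0.105 ] jaw 64.7 zdir [ 0.005  0.002 -1.   ] open 0.650 F [ 0.9  0.1 -0.7]
turn z 0.0963 (rows>=4.9) then dp [ 1.419 -7.136  0.202]
```

Call:
move_arm(turn=[[0, 0, 0.016], [0, 0, 0.016], [0, 0, 0.016], [0, 0, 0.016], [0, 0, 0.016], [0, 0, 0.016]], dp=[[0, 0, 0], [0, 0, 0], [0, 0, 0], [0, 0, 0], [0, 0, 0], [0, 0, 0]], jaw=[-0.3, -0.3, -0.3, -0.3, -0.3, -0.3])

```text
clock: 10.05
tool_pos: [0.6302, 0.1573, 0.1013]
eef_rot: [0.501, 0.865, -0.0, -0.0]
contact_force: [-0.8, 0.6, -0.5]
opening: 0.648
```

Call:
move_arm(turn=[[0, 0, 0], [0, 0, 0], [0, 0, 0], [0, 0, 0], [0, 0, 0], [0, 0, 0], [0, 0, 0], [0, 0, 0], [0, 0, 0], [0, 0, 0]], dp=[[0.1, -0.5, 0], [0.2, -1, 0], [0.2, -1, 0], [0.2, -1, 0], [0.2, -1, 0], [0.2, -1, 0], [0.2, -1, 0], [0.1, -0.6, 0], [0, 0, 0], [0, 0, 0]], jaw=[-0.3, -0.3, -0.3, -0.3, -0.3, -0.3, -0.3, -0.3, -0.3, -0.3])

```text
clock: 10.88
tool_pos: [0.4596, 0.0987, 0.1017]
eef_rot: [0.499, 0.867, 0.0, 0.0]
contact_force: [0.9, 0.0, -0.1]
opening: 0.649
```

```bash
python3 -c "
from h import *
shot('wrist');w=shot('wrist');crop(w['frame'],0,0,512,384,'pics/w10.png')
import pickle;pickle.dump(w,open('w1.pkl','wb'))
t=shot('scene');crop(t['frame'],200,100,456,292,'pics/s10.png')
plan((.46,.0995,-.02),30)"
```

```text
pics/w10.png scale 1.5625
pics/s10.png scale 3.125
t11.03 pos [0.4613 0.0994 0.1015] jaw 30.1 zdir [ 0.002  0.001 -1.   ] open 0.645 F [-0.4 -0.6 -0.5]
turn z 0.0004 (rows>=0.0) then dp [ 0.029 -0.044  4.861]
```

View pics/w10.png

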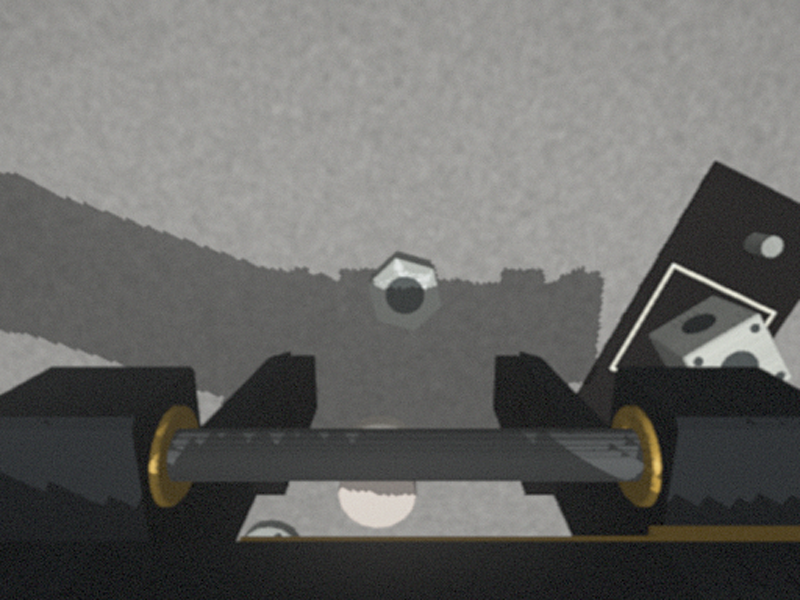

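View pics/s10.png

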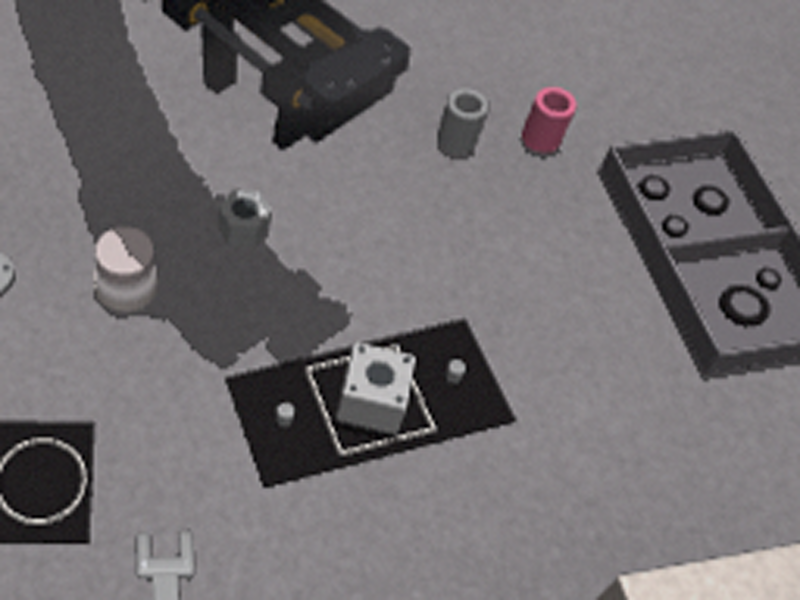

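```bash
python3 -c "
from h import *
import pickle;w=pickle.load(open('w1.pkl','rb'))
crop(w['frame'],220,150,300,210,'pics/w11.png')
t=shot('scene');print('body',at(t,(379/3.125+200,374/3.125+100),.043))
"
```

```text
pics/w11.png scale 10.0
body [0.63245186 0.15744907 0.043     ]
```

View pics/w11.png

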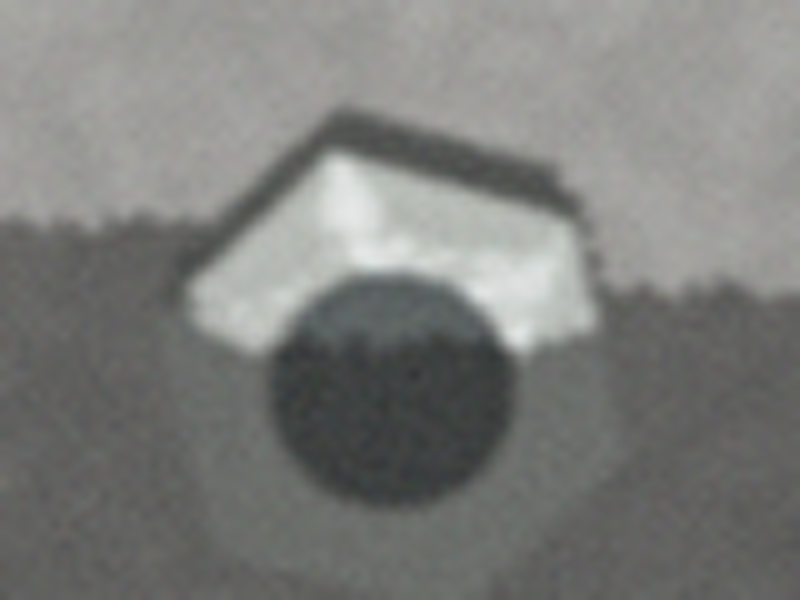

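```bash
python3 -c "
from h import *
import pickle;w=pickle.load(open('w1.pkl','rb'))
P=[at(w,(x/10+220,y/10+150),.026) for x,y in((332,155),(572,217),(615,430),(460,590),(215,540),(185,290))]
c=np.mean(P,0);print(c,at(w,(395/10+220,390/10+150),.026))
for p in P:
  e=p-c;print(np.linalg.norm(e),np.degrees(np.arctan2(e[1],e[0]))%60)
plan((.46,.0995,-.02))
"
```

```text
[0.46100586 0.10149437 0.026     ] [0.46166096 0.10011394 0.026     ]
0.0193646146659747 16.250985254025636
0.019823752935359634 12.554765397367248
0.019240266333401146 14.985737719947762
0.02005814294382931 16.01489010105992
0.021463566552221328 13.701154912156781
0.019147038996468965 8.248400673995576
t11.08 pos [0.4611 0.0993 0.1015] jaw 30.1 zdir [ 0.002  0.001 -1.   ] open 0.648 F [-0.   0.7  0.5]
turn z 0.0000 (rows>=0.0) then dp [ 0.027 -0.034  4.858]
```

Call:
move_arm(turn=[[0, 0, -0.0193], [0, 0, -0.0193], [0, 0, 0], [0, 0, 0], [0, 0, 0], [0, 0, 0], [0, 0, 0], [0, 0, 0], [0, 0, 0]], dp=[[0, 0, 0], [0, 0, 0], [0, 0, 0.6], [0, 0, 0.9], [0, 0, 0.9], [0, 0, 0.9], [0, 0, 0.6], [0, 0, 0.3], [0, 0, 0]], jaw=[-0.3, -0.3, -0.3, -0.3, -0.3, -0.3, -0.3, -0.3, -0.3])

```text
clock: 11.83
tool_pos: [0.4594, 0.0988, -0.005]
eef_rot: [0.39, 0.921, -0.001, -0.001]
contact_force: [-0.8, 0.3, -0.5]
opening: 0.645
```

```bash
python3 -c "
from h import *
from plant import r
w=shot('wrist');crop(w['frame'],0,0,512,384,'pics/w12.png')
plan((.461,.1005,-.019));print(r.get_state()['q'])"
```

```text
pics/w12.png scale 1.5625
t11.88 pos [ 0.4597  0.0988 -0.004 ] jaw 44.0 zdir [-0. -0. -1.] open 0.649 F [ 0.2 -0.5  0.7]
turn z 0.0000 (rows>=0.0) then dp [0.013 0.084 0.598]
[-0.28928318  0.89103364 -0.03343735  2.16274503  0.28560158  0.09231482
  0.17368952]
```

View pics/w12.png

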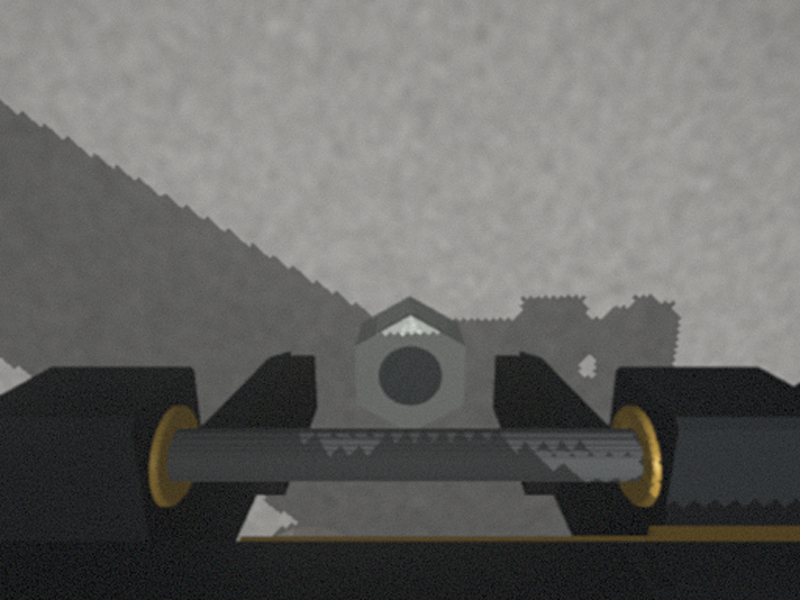

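Call:
move_arm(turn=[[0, 0, 0], [0, 0, 0], [0, 0, 0]], dp=[[0, 0.08, 0.2], [0, 0, 0.1], [0, 0, 0]], jaw=[-0.3, -0.3, -0.3])

```text
clock: 12.13
tool_pos: [0.4615, 0.1003, -0.0108]
eef_rot: [0.391, 0.921, 0.0, 0.0]
contact_force: [0.9, -0.6, -0.9]
opening: 0.65
```

```bash
python3 -c "
from h import *
from plant import r
plan((.461,.1005,-.019));print(r.get_state()['q'])"
```

```text
t12.13 pos [ 0.4615  0.1003 -0.0108] jaw 44.0 zdir [ 0.001  0.001 -1.   ] open 0.650 F [ 0.9 -0.6 -0.9]
turn z 0.0000 (rows>=0.0) then dp [ 0.02  -0.008  0.327]
[-0.29386887  0.90583283 -0.0287739   2.15895405  0.28771304  0.0790593
  0.16988659]
```

Call:
move_arm(turn=[[0, 0, 0], [0, 0, 0], [0, 0, 0], [0, 0, 0], [0, 0, 0], [0, 0, 0], [0, 0, 0], [0, 0, 0], [0, 0, 0]], dp=[[0, 0, 0.15], [0, 0, 0.15], [0, 0, 0], [0, 0, 0], [0, 0, 0], [0, 0, 0], [0, 0, 0], [0, 0, 0], [0, 0, 0]], jaw=[-0.3, -0.3, -0.3, 0.5, 0.5, 0.5, 0.5, 0.5, 0.5])

```text
clock: 12.88
tool_pos: [0.4609, 0.1, -0.0185]
eef_rot: [0.391, 0.921, 0.0, 0.0]
contact_force: [0.1, -0.4, 1.1]
opening: 0.403
```

```bash
python3 -c "
from h import *
from plant import r
plan((.65,-.083,.06),-10);print(r.get_state()['q'])"
```

```text
t12.88 pos [ 0.4609  0.1    -0.0185] jaw 44.0 zdir [ 0.  0. -1.] open 0.403 F [ 0.1 -0.4  1.1]
turn z 0.1500 (rows>=7.6) then dp [-5.895  8.719 -3.138]
[-0.29752572  0.92222577 -0.02262421  2.15984182  0.29354809  0.06216934
  0.16396749]
```

Call:
move_arm(turn=[[0, 0, 0], [0, 0, 0], [0, 0, 0], [0, 0, 0], [0, 0, 0], [0, 0, 0]], dp=[[0, 0, -0.3], [0, 0, -0.6], [0, 0, -0.9], [0, 0, -0.9], [0, 0, -0.9], [0, 0, 0]], jaw=[0.5, 0.5, 0.5, 0.5, 0.5, 0.5])

```text
clock: 13.38
tool_pos: [0.4627, 0.1003, 0.075]
eef_rot: [0.391, 0.92, 0.002, 0.002]
contact_force: [0.3, -0.0, -0.3]
opening: 0.401
```

Call:
move_arm(turn=[[0, 0, 0.0188], [0, 0, 0.0188], [0, 0, 0.0188], [0, 0, 0.0188], [0, 0, 0.0188], [0, 0, 0.0188], [0, 0, 0.0188], [0, 0, 0.0188], [0, 0, 0]], dp=[[0, 0, 0], [0, 0, 0], [0, 0, 0], [0, 0, 0], [0, 0, 0], [0, 0, 0], [0, 0, 0], [0, 0, 0], [0, 0, 0]], jaw=[0.5, 0.5, 0.5, 0.5, 0.5, 0.5, 0.5, 0.5, 0.5])

```text
clock: 14.13
tool_pos: [0.4605, 0.0999, 0.0711]
eef_rot: [0.768, 0.641, -0.0, 0.0]
contact_force: [-0.3, -1.6, -0.5]
opening: 0.404
```

```bash
python3 -c "
from h import *
from plant import r
plan((.65,-.083,.06),-10);print(r.get_state()['q'])
s=cv2.imread('pics/scene0.png');crop(s,110,220,240,280,'pics/s13.png')
t=shot('scene')
crop(t['frame'],0,0,512,384,'pics/s14.png')"
```

```text
t14.13 pos [0.4605 0.0999 0.0711] jaw -10.3 zdir [-0.001 -0.001 -1.   ] open 0.404 F [-0.3 -1.6 -0.5]
turn z -0.0008 (rows>=0.0) then dp [-5.889  8.734  0.443]
[-0.34941817  0.73829478  0.06083385  2.14017748 -0.15351363  0.26783923
 -0.33585794]
pics/s13.png scale 6.153846153846154
pics/s14.png scale 1.5625
```

View pics/s13.png

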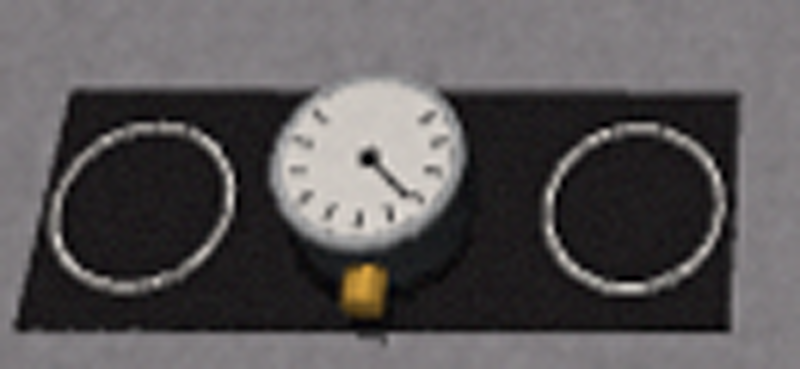

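View pics/s14.png

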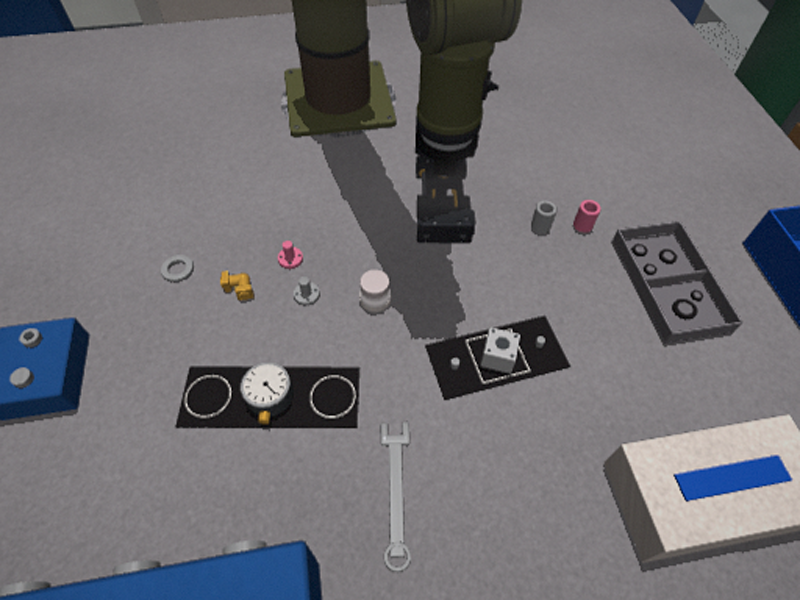

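```bash
python3 -c "
from h import *
t=shot('scene');s=6.1538
f=lambda x,y:at(t,(x/s+110,y/s+220),.003)
a,b=f(634,208),f(144,207);print('L',a,'R',b)
print(np.mean([f(*q) for q in((72,91),(739,95),(729,330),(18,328))],0))
plan((.651,-.083,.05),-10)"
```

```text
L [ 0.65292006 -0.08138444  0.003     ] R [ 0.62355484 -0.24812905  0.003     ]
[ 0.63817282 -0.16432226  0.003     ]
t14.23 pos [0.4606 0.0999 0.0712] jaw -9.9 zdir [-0.001 -0.001 -1.   ] open 0.408 F [ 0.7 -0.6 -1.3]
turn z 0.0002 (rows>=0.0) then dp [-5.882  8.772  0.846]
```

Call:
move_arm(turn=[[0, 0, 0], [0, 0, 0], [0, 0, 0], [0, 0, 0], [0, 0, 0], [0, 0, 0], [0, 0, 0], [0, 0, 0], [0, 0, 0], [0, 0, 0]], dp=[[-0.35, 0.53, 0], [-0.65, 0.97, 0], [-0.65, 0.97, 0], [-0.65, 0.97, 0], [-0.65, 0.97, 0], [-0.65, 0.97, 0], [-0.65, 0.97, 0], [-0.65, 0.97, 0], [-0.65, 0.97, 0], [-0.34, 0.49, 0]], jaw=[0.5, 0.5, 0.5, 0.5, 0.5, 0.5, 0.5, 0.5, 0.5, 0.5])

```text
clock: 15.07
tool_pos: [0.6531, -0.088, 0.0713]
eef_rot: [0.767, 0.642, -0.0, 0.002]
contact_force: [1.1, -0.6, -1.3]
opening: 0.406
```

Call:
move_arm(turn=[[0, 0, 0], [0, 0, 0], [0, 0, 0]], dp=[[0, 0, 0.5], [0, 0, 0.5], [0, 0, 0]], jaw=[0.5, 0.5, 0.5])

```text
clock: 15.32
tool_pos: [0.6469, -0.0815, 0.0425]
eef_rot: [0.766, 0.643, -0.002, -0.003]
contact_force: [-0.7, 0.6, -2.5]
opening: 0.402
```

```bash
python3 -c "
from h import *
w=shot('wrist');crop(w['frame'],0,0,512,384,'pics/w15.png')
t=shot('scene')
crop(t['frame'],100,130,300,280,'pics/s15.png')
plan((.651,-.083,-.0155))"
```

```text
pics/w15.png scale 1.5625
pics/s15.png scale 4.0
t15.42 pos [ 0.6487 -0.0814  0.0448] jaw -10.0 zdir [-0.005  0.002 -1.   ] open 0.401 F [-0.3 -0.2 -0.8]
turn z 0.0000 (rows>=0.0) then dp [-0.047  0.101  2.412]
```

View pics/s15.png

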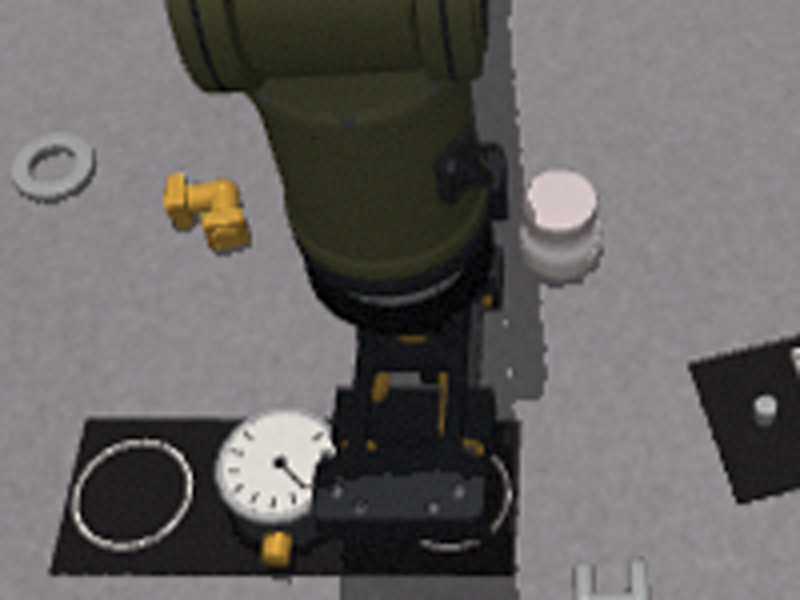

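View pics/w15.png

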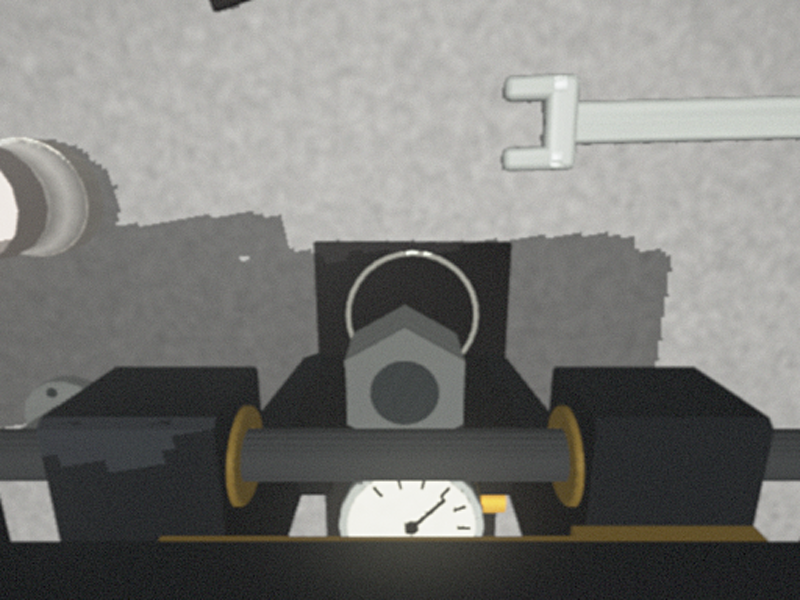

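Call:
move_arm(turn=[[0, 0, 0], [0, 0, 0], [0, 0, 0], [0, 0, 0], [0, 0, 0], [0, 0, 0], [0, 0, 0], [0, 0, 0]], dp=[[0, 0.05, 0.3], [0, 0, 0.5], [0, 0, 0.5], [0, 0, 0.5], [0, 0, 0.3], [0, 0, 0.15], [0, 0, 0], [0, 0, 0]], jaw=[0.5, 0.5, 0.5, 0.5, 0.5, 0.5, 0.5, 0.5])

```text
clock: 16.08
tool_pos: [0.6523, -0.0839, -0.01]
eef_rot: [0.767, 0.642, -0.0, -0.0]
contact_force: [-0.7, 0.2, -0.6]
opening: 0.404
```

```bash
python3 -c "
from h import *
plan((.651,-.083,-.0155))"
```

```text
t16.08 pos [ 0.6523 -0.0839 -0.01  ] jaw -10.1 zdir [-0. -0. -1.] open 0.404 F [-0.7  0.2 -0.6]
turn z 0.0000 (rows>=0.0) then dp [ 0.025 -0.059  0.22 ]
```

Call:
move_arm(turn=[[0, 0, 0], [0, 0, 0], [0, 0, 0], [0, 0, 0]], dp=[[0, -0.02, 0.1], [0, 0, 0.08], [0, 0, 0.04], [0, 0, 0]], jaw=[0.5, 0.5, 0.5, 0.5])

```text
clock: 16.42
tool_pos: [0.6518, -0.0837, -0.0153]
eef_rot: [0.767, 0.642, 0.0, -0.0]
contact_force: [0.0, 0.3, -0.9]
opening: 0.4
```

```bash
python3 -c "
from h import *
plan((.651,-.083,-.0155))"
```

```text
t16.42 pos [ 0.6518 -0.0837 -0.0153] jaw -10.1 zdir [ 0.  0. -1.] open 0.400 F [ 0.   0.3 -0.9]
turn z 0.0000 (rows>=0.0) then dp [ 0.021 -0.037  0.009]
```

Call:
move_arm(turn=[[0, 0, 0], [0, 0, 0], [0, 0, 0], [0, 0, 0], [0, 0, 0], [0, 0, 0], [0, 0, 0], [0, 0, 0], [0, 0, 0], [0, 0, 0]], dp=[[0, 0, 0], [0, 0, 0], [0, 0, 0], [0, 0, 0], [0, 0, -0.4], [0, 0, -0.8], [0, 0, -1], [0, 0, -1], [0, 0, -0.8], [0, 0, -0.3]], jaw=[-0.2, -0.2, -0.2, -0.2, -0.2, -0.2, -0.2, -0.2, -0.2, -0.2])

```text
clock: 17.25
tool_pos: [0.6541, -0.0841, 0.0963]
eef_rot: [0.767, 0.642, 0.002, 0.002]
contact_force: [-0.4, -0.1, 0.1]
opening: 0.601
```

```bash
python3 -c "
from h import *
plan((.398,.2975,.1),10)"
```

```text
t17.25 pos [ 0.6541 -0.0841  0.0963] jaw -10.1 zdir [ 0.006 -0.001 -1.   ] open 0.601 F [-0.4 -0.1  0.1]
turn z -0.0559 (rows>=2.8) then dp [16.811 -7.438 -0.149]
```

```bash
python3 -c "
from h import *
plan((.398,.2975,.1))"
```

```text
t17.25 pos [ 0.6541 -0.0841  0.0963] jaw -10.1 zdir [ 0.006 -0.001 -1.   ] open 0.601 F [-0.4 -0.1  0.1]
turn z 0.0000 (rows>=0.0) then dp [ 13.222 -12.771  -0.149]
```

Call:
move_arm(turn=[[0, 0, 0], [0, 0, 0], [0, 0, 0], [0, 0, 0], [0, 0, 0], [0, 0, 0], [0, 0, 0]], dp=[[0.5, -0.48, 0], [1, -0.97, 0], [1, -0.97, 0], [1, -0.97, 0], [1, -0.97, 0], [1, -0.97, 0], [1, -0.97, 0]], jaw=[-0.2, -0.2, -0.2, -0.2, -0.2, -0.2, -0.2])

```text
clock: 17.83
tool_pos: [0.5241, 0.1051, 0.0922]
eef_rot: [0.767, 0.642, -0.0, -0.0]
contact_force: [0.3, -0.2, 0.2]
opening: 0.599
```

Call:
move_arm(turn=[[0, 0, 0], [0, 0, 0], [0, 0, 0], [0, 0, 0], [0, 0, 0], [0, 0, 0], [0, 0, 0], [0, 0, 0], [0, 0, 0]], dp=[[1, -0.97, 0], [1, -0.97, 0], [1, -0.97, 0], [1, -0.97, 0], [1, -0.97, 0], [1, -0.97, 0], [0.6, -0.55, 0], [0, 0, 0], [0, 0, 0]], jaw=[-0.2, -0.2, -0.2, -0.2, -0.2, -0.2, -0.2, -0.2, -0.2])

```text
clock: 18.58
tool_pos: [0.3967, 0.2955, 0.0921]
eef_rot: [0.766, 0.643, -0.0, -0.0]
contact_force: [0.9, 0.5, 0.4]
opening: 0.601
```

```bash
python3 -c "
from h import *
from plant import r
shot('wrist');w=shot('wrist');crop(w['frame'],0,0,512,384,'pics/w16.png')
import pickle;pickle.dump(w,open('w1.pkl','wb'))
t=shot('scene');crop(t['frame'],100,130,400,280,'pics/s16.png')
plan((.398,.2975,-.005));print(r.get_state()['q'])"
```

```text
pics/w16.png scale 1.5625
pics/s16.png scale 2.6666666666666665
t18.73 pos [0.3986 0.2928 0.0923] jaw -10.3 zdir [ 0.001 -0.001 -1.   ] open 0.599 F [-0.7 -0.4  0.4]
turn z 0.0000 (rows>=0.0) then dp [ 0.18  -0.057  3.891]
[-0.80788457  0.71628602  0.13068683  2.06378456 -0.23264048  0.3750881
 -0.67140265]
```

View pics/w16.png

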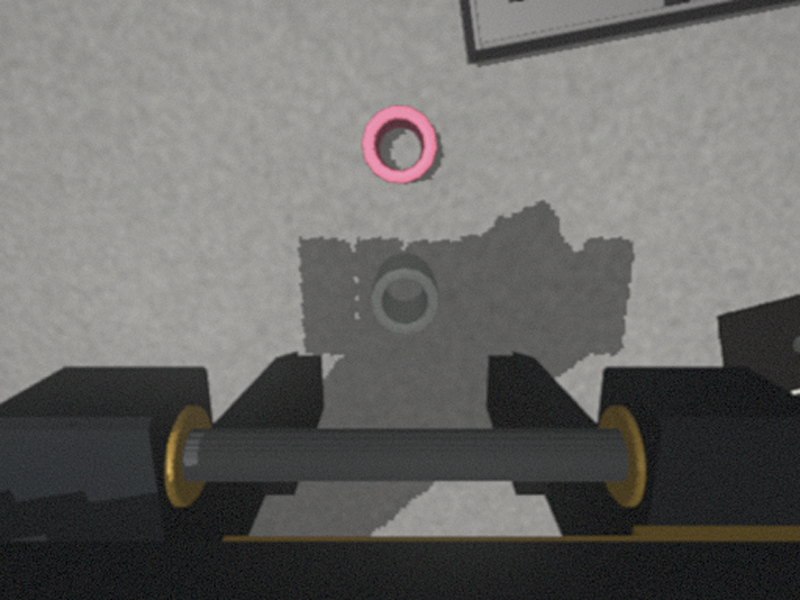

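View pics/s16.png

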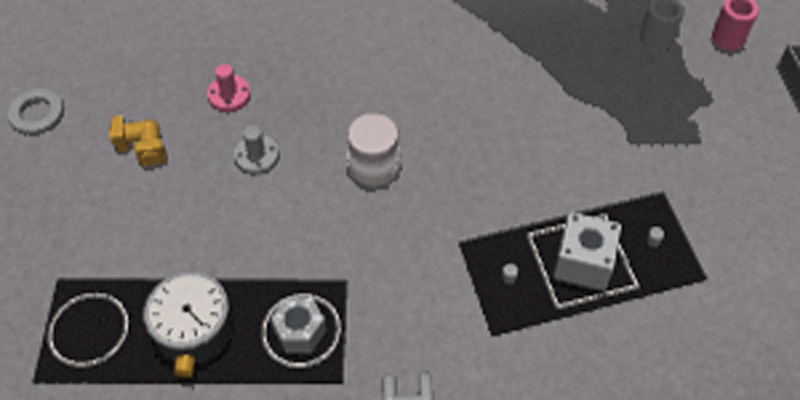

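```bash
python3 -c "
from h import *
import pickle;w=pickle.load(open('w1.pkl','rb'))
print(at(w,(405/1.5625,300/1.5625),.045))
t=shot('scene');s=2.6667
print('nut',at(t,(299/s+100,317/s+130),.029),'cap stem',at(t,(254/s+100,131/s+130),.038))
plan((.399,.297,-.007))"
```

```text
[0.3994274 0.2992564 0.045    ]
nut [ 0.65362479 -0.081036    0.029     ] cap stem [ 0.47563406 -0.10033696  0.038     ]
t18.78 pos [0.3986 0.2928 0.0922] jaw -10.3 zdir [ 0.    -0.001 -1.   ] open 0.600 F [ 0.7 -1.2  0.2]
turn z 0.0000 (rows>=0.0) then dp [ 0.17  -0.016  3.969]
```

Call:
move_arm(turn=[[0, 0, 0], [0, 0, 0], [0, 0, 0], [0, 0, 0], [0, 0, 0], [0, 0, 0], [0, 0, 0], [0, 0, 0]], dp=[[0.2, 0, 0.4], [0, 0, 0.8], [0, 0, 0.8], [0, 0, 0.8], [0, 0, 0.7], [0, 0, 0.45], [0, 0, 0], [0, 0, 0]], jaw=[-0.2, -0.2, -0.2, -0.2, -0.2, -0.2, -0.2, -0.2])

```text
clock: 19.45
tool_pos: [0.3985, 0.2988, -0.007]
eef_rot: [0.767, 0.642, -0.001, -0.0]
contact_force: [0.4, -0.6, -0.2]
opening: 0.602
```

```bash
python3 -c "
from h import *
w=shot('wrist');crop(w['frame'],0,0,512,384,'pics/w17.png')
plan((.399,.298,-.007))"
```

```text
pics/w17.png scale 1.5625
t19.50 pos [ 0.3989  0.2992 -0.0064] jaw -10.2 zdir [ 0.  0. -1.] open 0.601 F [-0.4  0.6 -0.2]
turn z 0.0000 (rows>=0.0) then dp [-0.045  0.013  0.026]
```

View pics/w17.png

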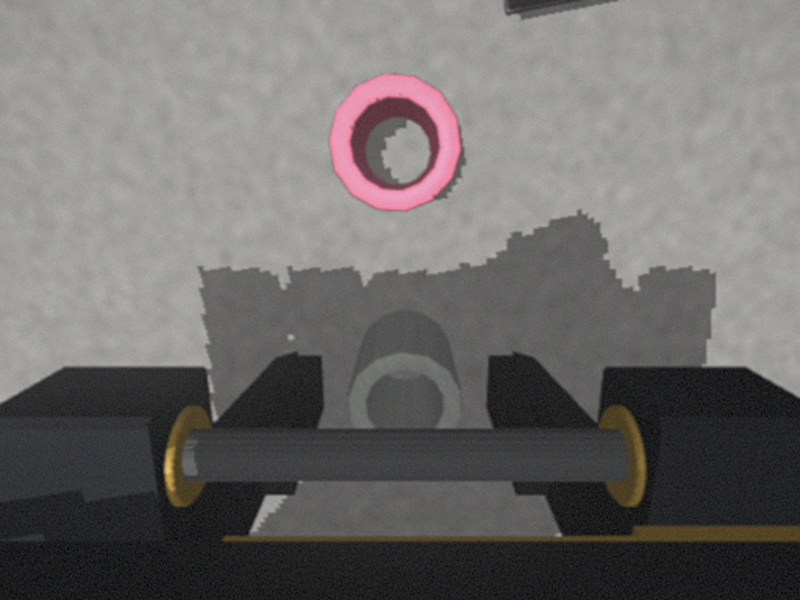

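Call:
move_arm(turn=[[0, 0, 0], [0, 0, 0], [0, 0, 0], [0, 0, 0], [0, 0, 0], [0, 0, 0], [0, 0, 0], [0, 0, 0], [0, 0, 0], [0, 0, 0]], dp=[[-0.03, 0, 0], [0, 0, 0], [0, 0, 0], [0, 0, 0], [0, 0, 0], [0, 0, 0], [0, 0, -0.3], [0, 0, -0.6], [0, 0, -0.9], [0, 0, -0.9]], jaw=[0.5, 0.5, 0.5, 0.5, 0.5, 0.5, 0.5, 0.5, 0.5, 0.5])

```text
clock: 20.33
tool_pos: [0.3976, 0.2981, 0.0616]
eef_rot: [0.767, 0.642, -0.001, -0.0]
contact_force: [-0.0, -0.3, -1.2]
opening: 0.378
```

```bash
python3 -c "
from h import *
plan((.622,-.2495,.09))"
```

```text
t20.33 pos [0.3976 0.2981 0.0616] jaw -10.1 zdir [-0.002 -0.001 -1.   ] open 0.378 F [-0.  -0.3 -1.2]
turn z 0.0000 (rows>=0.0) then dp [-19.987  12.684  -1.136]
```

Call:
move_arm(turn=[[0, 0, 0], [0, 0, 0], [0, 0, 0], [0, 0, 0], [0, 0, 0], [0, 0, 0], [0, 0, 0], [0, 0, 0], [0, 0, 0], [0, 0, 0]], dp=[[0, 0, -0.8], [-0.5, 0.32, -0.8], [-1, 0.635, 0], [-1, 0.635, 0], [-1, 0.635, 0], [-1, 0.635, 0], [-1, 0.635, 0], [-1, 0.635, 0], [-1, 0.635, 0], [-1, 0.635, 0]], jaw=[0.5, 0.5, 0.5, 0.5, 0.5, 0.5, 0.5, 0.5, 0.5, 0.5])

```text
clock: 21.17
tool_pos: [0.4939, 0.0641, 0.1012]
eef_rot: [0.767, 0.642, -0.0, -0.0]
contact_force: [0.5, 1.0, -1.4]
opening: 0.373
```

Call:
move_arm(turn=[[0, 0, 0], [0, 0, 0], [0, 0, 0], [0, 0, 0], [0, 0, 0], [0, 0, 0], [0, 0, 0], [0, 0, 0], [0, 0, 0], [0, 0, 0]], dp=[[-1, 0.635, 0], [-1, 0.635, 0], [-1, 0.635, 0], [-1, 0.635, 0], [-1, 0.635, 0], [-1, 0.635, 0], [-1, 0.635, 0], [-1, 0.635, 0], [-1, 0.635, 0], [-1, 0.635, 0]], jaw=[0.5, 0.5, 0.5, 0.5, 0.5, 0.5, 0.5, 0.5, 0.5, 0.5])

```text
clock: 22.0
tool_pos: [0.6058, -0.2097, 0.1011]
eef_rot: [0.767, 0.642, -0.0, -0.0]
contact_force: [0.6, 0.0, -2.0]
opening: 0.374
```

```bash
python3 -c "
from h import *
plan((.622,-.2495,.05))"
```

```text
t22.00 pos [ 0.6058 -0.2097  0.1011] jaw -10.1 zdir [-0.001  0.    -1.   ] open 0.374 F [ 0.6  0.  -2. ]
turn z 0.0000 (rows>=0.0) then dp [-1.453  0.918  2.042]
```

Call:
move_arm(turn=[[0, 0, 0], [0, 0, 0], [0, 0, 0], [0, 0, 0], [0, 0, 0], [0, 0, 0], [0, 0, 0]], dp=[[-0.9, 0.57, 0], [-0.5, 0.32, 0], [0, 0, 0.5], [0, 0, 0.7], [0, 0, 0.5], [0, 0, 0.3], [0, 0, 0]], jaw=[0.5, 0.5, 0.5, 0.5, 0.5, 0.5, 0.5])

```text
clock: 22.58
tool_pos: [0.6199, -0.2445, 0.0484]
eef_rot: [0.766, 0.643, -0.001, -0.003]
contact_force: [-0.3, -0.2, -1.2]
opening: 0.375
```

```bash
python3 -c "
from h import *
w=shot('wrist');crop(w['frame'],0,0,512,384,'pics/w18.png')
t=shot('scene')
crop(t['frame'],100,130,300,280,'pics/s18.png')
plan((.622,-.2495,-.0035))"
```

```text
pics/w18.png scale 1.5625
pics/s18.png scale 4.0
t22.68 pos [ 0.6218 -0.2458  0.0508] jaw -10.1 zdir [-0.001  0.001 -1.   ] open 0.372 F [ 0.5  0.9 -2.5]
turn z 0.0000 (rows>=0.0) then dp [-0.143  0.033  2.17 ]
```

View pics/s18.png

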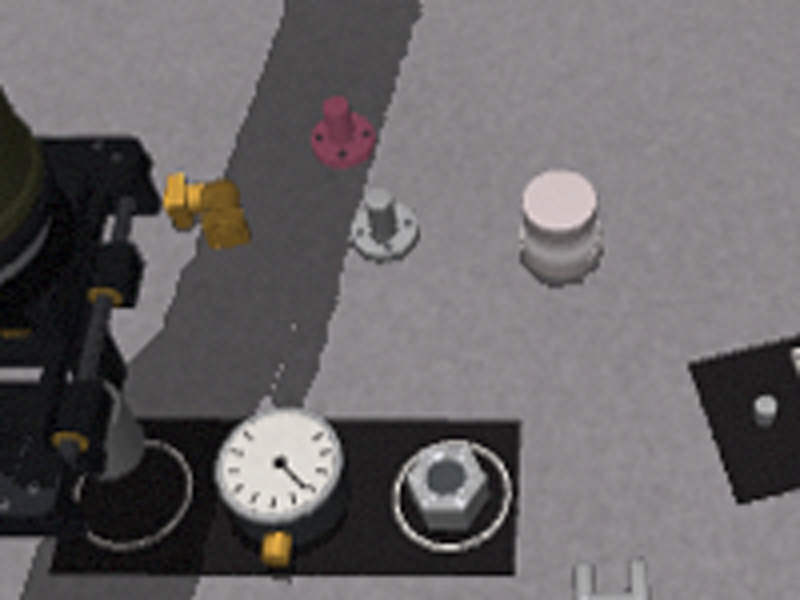

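View pics/w18.png

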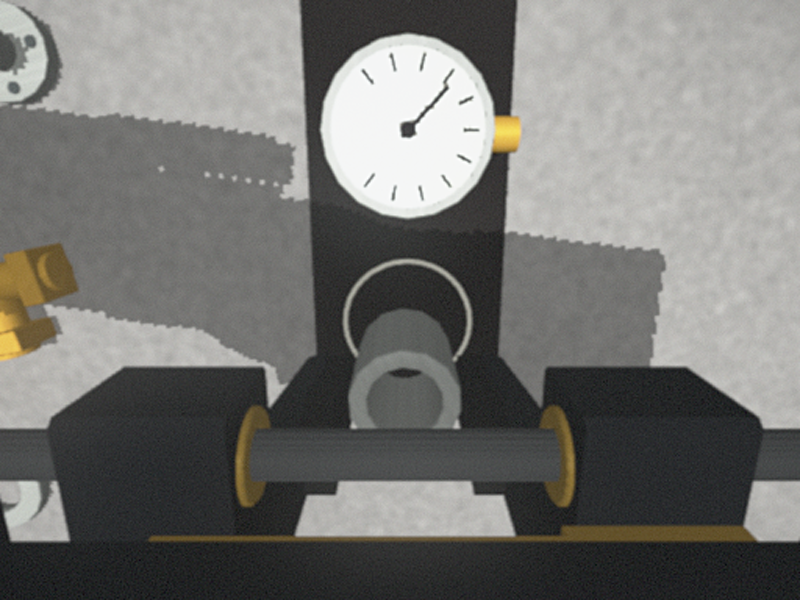

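Call:
move_arm(turn=[[0, 0, 0], [0, 0, 0], [0, 0, 0], [0, 0, 0], [0, 0, 0], [0, 0, 0], [0, 0, 0], [0, 0, 0]], dp=[[-0.1, 0.02, 0.3], [0, 0, 0.5], [0, 0, 0.5], [0, 0, 0.4], [0, 0, 0.2], [0, 0, 0.1], [0, 0, 0], [0, 0, 0]], jaw=[0.5, 0.5, 0.5, 0.5, 0.5, 0.5, 0.5, 0.5])

```text
clock: 23.35
tool_pos: [0.6222, -0.2493, 0.001]
eef_rot: [0.767, 0.642, 0.0, 0.0]
contact_force: [-0.4, 0.3, -1.4]
opening: 0.376
```

```bash
python3 -c "
from h import *
plan((.622,-.2495,-.0037))"
```

```text
t23.35 pos [ 0.6222 -0.2493  0.001 ] jaw -10.1 zdir [ 0. -0. -1.] open 0.376 F [-0.4  0.3 -1.4]
turn z 0.0000 (rows>=0.0) then dp [-0.007 -0.007  0.187]
```

Call:
move_arm(turn=[[0, 0, 0], [0, 0, 0], [0, 0, 0], [0, 0, 0]], dp=[[0, 0, 0.1], [0, 0, 0.05], [0, 0, 0.03], [0, 0, 0]], jaw=[0.5, 0.5, 0.5, 0.5])

```text
clock: 23.68
tool_pos: [0.6224, -0.2495, -0.0027]
eef_rot: [0.767, 0.642, 0.0, 0.0]
contact_force: [-0.8, -0.4, 3.4]
opening: 0.375
```

```bash
python3 -c "
from h import *
plan((.622,-.2495,-.0037))"
```

```text
t23.68 pos [ 0.6224 -0.2495 -0.0027] jaw -10.1 zdir [ 0.001 -0.    -1.   ] open 0.375 F [-0.8 -0.4  3.4]
turn z 0.0000 (rows>=0.0) then dp [-0.004 -0.015  0.04 ]
```

Contact felt (+3.4 N); release and rise.

Call:
move_arm(turn=[[0, 0, 0], [0, 0, 0], [0, 0, 0], [0, 0, 0], [0, 0, 0], [0, 0, 0], [0, 0, 0], [0, 0, 0], [0, 0, 0], [0, 0, 0]], dp=[[0, 0, 0], [0, 0, 0], [0, 0, 0], [0, 0, 0], [0, 0, -0.4], [0, 0, -0.8], [0, 0, -1], [0, 0, -1], [0, 0, -0.8], [0, 0, -0.3]], jaw=[-0.2, -0.2, -0.2, -0.2, -0.2, -0.2, -0.2, -0.2, -0.2, -0.2])

```text
clock: 24.52
tool_pos: [0.6242, -0.2502, 0.108]
eef_rot: [0.767, 0.642, 0.002, 0.003]
contact_force: [-0.2, -1.1, 0.7]
opening: 0.599
```

```bash
python3 -c "
from h import *
plan((.4735,-.102,.1),30)
plan((.4735,-.102,.1))"
```

```text
t24.52 pos [ 0.6242 -0.2502  0.108 ] jaw -10.1 zdir [ 0.006 -0.002 -1.   ] open 0.599 F [-0.2 -1.1  0.7]
turn z -0.1115 (rows>=5.7) then dp [ 8.146 -2.255  0.32 ]
t24.52 pos [ 0.6242 -0.2502  0.108 ] jaw -10.1 zdir [ 0.006 -0.002 -1.   ] open 0.599 F [-0.2 -1.1  0.7]
turn z 0.0000 (rows>=0.0) then dp [ 4.773 -6.975  0.32 ]
```

Call:
move_arm(turn=[[0, 0, 0.0185], [0, 0, 0.0185], [0, 0, 0.0185], [0, 0, 0.0185], [0, 0, 0.0185], [0, 0, 0.0185], [0, 0, 0]], dp=[[0, 0, 0], [0, 0, 0], [0, 0, 0], [0, 0, 0], [0, 0, 0], [0, 0, 0], [0, 0, 0]], jaw=[0, 0, 0, 0, 0, 0, 0])

```text
clock: 25.1
tool_pos: [0.6218, -0.2488, 0.1035]
eef_rot: [0.94, 0.34, -0.0, -0.0]
contact_force: [0.3, -0.3, 0.8]
opening: 0.499
```

```bash
python3 -c "
from h import *
plan((.4735,-.102,.1))"
```

```text
t25.10 pos [ 0.6218 -0.2488  0.1035] jaw -50.2 zdir [-0.001 -0.    -1.   ] open 0.499 F [ 0.3 -0.3  0.8]
turn z 0.0000 (rows>=0.0) then dp [-0.801 -8.308  0.14 ]
```

Call:
move_arm(turn=[[0, 0, 0], [0, 0, 0], [0, 0, 0], [0, 0, 0], [0, 0, 0], [0, 0, 0], [0, 0, 0], [0, 0, 0], [0, 0, 0], [0, 0, 0]], dp=[[-0.04, -0.4, 0], [-0.1, -1, 0], [-0.1, -1, 0], [-0.1, -1, 0], [-0.1, -1, 0], [-0.1, -1, 0], [-0.1, -1, 0], [-0.1, -1, 0], [-0.06, -0.6, 0], [0, -0.3, 0]], jaw=[0, 0, 0, 0, 0, 0, 0, 0, 0, 0])

```text
clock: 25.93
tool_pos: [0.4713, -0.101, 0.1039]
eef_rot: [0.939, 0.344, -0.001, -0.001]
contact_force: [-0.7, -0.2, -0.7]
opening: 0.499
```

Call:
move_arm(turn=[[0, 0, 0], [0, 0, 0], [0, 0, 0]], dp=[[0, 0, 0.3], [0, 0, 0], [0, 0, 0]], jaw=[0, 0, 0])

```text
clock: 26.18
tool_pos: [0.4745, -0.1039, 0.096]
eef_rot: [0.94, 0.341, 0.0, 0.0]
contact_force: [-0.2, 0.2, 0.0]
opening: 0.503
```

```bash
python3 -c "
from h import *
from plant import r
shot('wrist');w=shot('wrist');crop(w['frame'],0,0,512,384,'pics/w20.png')
import pickle;pickle.dump(w,open('w1.pkl','wb'))
t=shot('scene');crop(t['frame'],100,130,300,280,'pics/s20.png')
plan((.4735,-.102,.1));print(r.get_state()['q'])"
```

```text
pics/w20.png scale 1.5625
pics/s20.png scale 4.0
t26.33 pos [ 0.4743 -0.1039  0.0963] jaw -50.1 zdir [ 0.001 -0.001 -1.   ] open 0.501 F [-1.1 -0.7 -1. ]
turn z 0.0000 (rows>=0.0) then dp [ 0.023 -0.079 -0.147]
[ 0.02829985  0.70336065  0.14910461  2.0887098  -0.27037222  0.36632813
 -0.47940402]
```

View pics/w20.png

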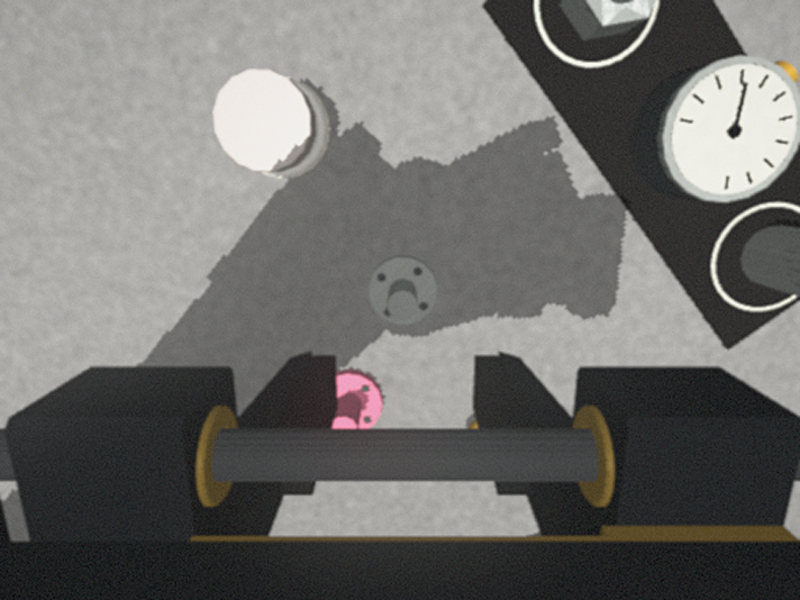

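View pics/s20.png

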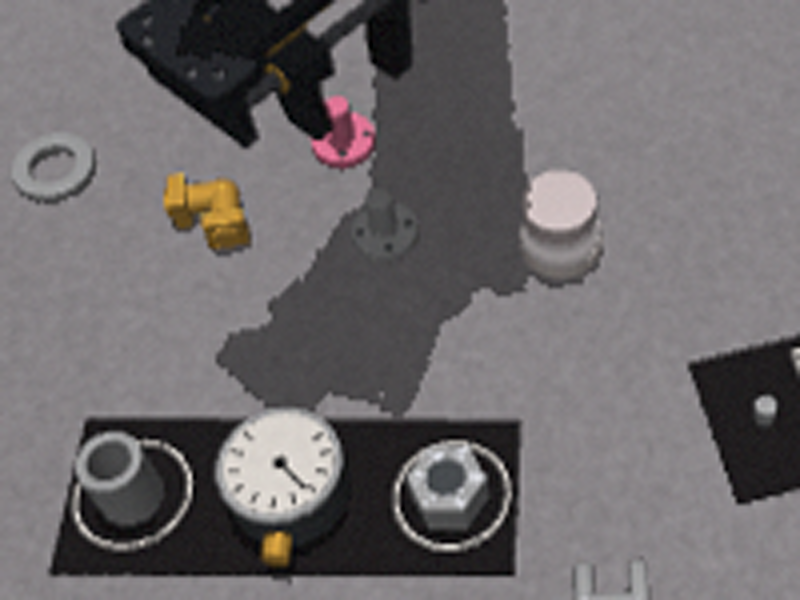

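```bash
python3 -c "
from h import *
import pickle;w=pickle.load(open('w1.pkl','rb'))
s=1.5625
print(at(w,(402/s,303/s),.038),at(w,(403/s,291/s),.008))
print(at(w,(347/s,400/s),.008))
t=shot('scene')
print('sleeve',at(t,(110/4+100,460/4+130),.048),'body',0)
plan((.475,-.103,-.012))"
```

```text
[ 0.4749131  -0.10248404  0.038     ] [ 0.47440282 -0.10351264  0.008     ]
[ 0.40091963 -0.12094692  0.008     ]
sleeve [ 0.62497527 -0.2477878   0.048     ] body 0
t26.38 pos [ 0.4742 -0.1037  0.0964] jaw -50.1 zdir [ 0.001 -0.    -1.   ] open 0.498 F [-0.6 -0.1 -0.4]
turn z 0.0000 (rows>=0.0) then dp [ 0.044 -0.     4.335]
```

Call:
move_arm(turn=[[0, 0, 0], [0, 0, 0], [0, 0, 0], [0, 0, 0], [0, 0, 0], [0, 0, 0], [0, 0, 0], [0, 0, 0], [0, 0, 0]], dp=[[0.03, 0, 0.4], [0, 0, 0.8], [0, 0, 0.8], [0, 0, 0.8], [0, 0, 0.7], [0, 0, 0.5], [0, 0, 0.2], [0, 0, 0], [0, 0, 0]], jaw=[0, 0, 0, 0, 0, 0, 0, 0, 0])

```text
clock: 27.13
tool_pos: [0.4741, -0.1026, -0.0087]
eef_rot: [0.94, 0.341, -0.0, -0.0]
contact_force: [0.2, -0.0, 0.5]
opening: 0.499
```

```bash
python3 -c "
from h import *
from plant import r
w=shot('wrist');crop(w['frame'],0,0,512,384,'pics/w21.png')
t=shot('scene');crop(t['frame'],140,130,240,205,'pics/s21.png')
plan((.475,-.103,-.01));print(r.get_state()['q'])"
```

```text
pics/w21.png scale 1.5625
pics/s21.png scale 8.0
t27.23 pos [ 0.4746 -0.1026 -0.008 ] jaw -50.1 zdir [ 0.001 -0.    -1.   ] open 0.503 F [ 0.2 -0.2 -0.2]
turn z 0.0000 (rows>=0.0) then dp [0.003 0.022 0.081]
[ 0.09042683  0.90598479  0.04522725  2.12191541 -0.30504317  0.11841337
 -0.45285249]
```

View pics/w21.png

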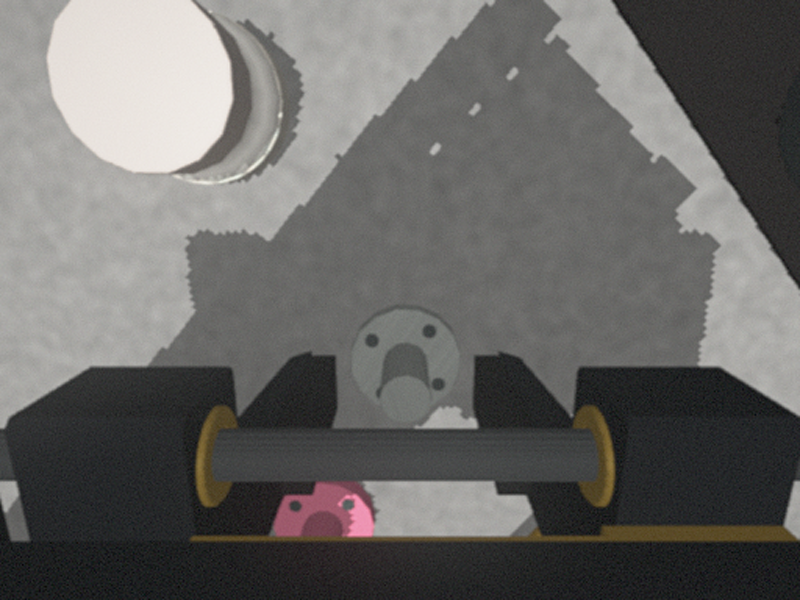

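View pics/s21.png

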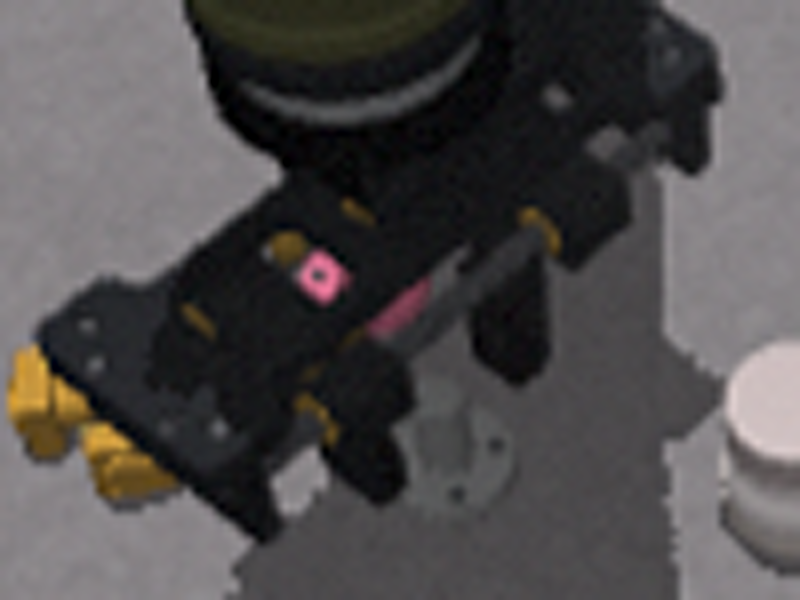

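Call:
move_arm(turn=[[0, 0, 0], [0, 0, 0], [0, 0, 0], [0, 0, 0], [0, 0, 0], [0, 0, 0], [0, 0, 0], [0, 0, 0], [0, 0, 0]], dp=[[0, 0, 0.05], [0, 0, 0], [0, 0, 0], [0, 0, 0], [0, 0, 0], [0, 0, 0], [0, 0, 0], [0, 0, 0], [0, 0, 0]], jaw=[0.95, 0.95, 0.95, 0.95, 0.95, 0.95, 0.95, 0.95, 0.95])

```text
clock: 27.98
tool_pos: [0.4744, -0.1026, -0.0096]
eef_rot: [0.94, 0.341, 0.0, 0.0]
contact_force: [-0.1, -0.3, 3.0]
opening: 0.171
```

```bash
python3 -c "
from h import *
plan((.631,.157,.1))"
```

```text
t27.98 pos [ 0.4744 -0.1026 -0.0096] jaw -50.1 zdir [ 0.001 -0.    -1.   ] open 0.171 F [-0.1 -0.3  3. ]
turn z 0.0000 (rows>=0.0) then dp [11.468 -3.948 -4.385]
```

Call:
move_arm(turn=[[0, 0, 0], [0, 0, 0], [0, 0, 0], [0, 0, 0], [0, 0, 0], [0, 0, 0], [0, 0, 0], [0, 0, 0], [0, 0, 0], [0, 0, 0]], dp=[[0, 0, -0.3], [0, 0, -0.6], [0, 0, -0.9], [0, 0, -0.9], [0, 0, -0.9], [0, 0, -0.7], [0.5, -0.17, 0], [1, -0.34, 0], [1, -0.34, 0], [1, -0.34, 0]], jaw=[0.95, 0.95, 0.95, 0.95, 0.95, 0.95, 0.95, 0.95, 0.95, 0.95])

```text
clock: 28.82
tool_pos: [0.5219, -0.0225, 0.0981]
eef_rot: [0.94, 0.341, -0.0, -0.0]
contact_force: [-0.1, -0.7, -0.7]
opening: 0.169
```

```bash
python3 -c "
from h import *
plan((.6305,.157,.1))"
```

```text
t28.82 pos [ 0.5219 -0.0225  0.0981] jaw -50.1 zdir [-0.001  0.    -1.   ] open 0.169 F [-0.1 -0.7 -0.7]
turn z 0.0000 (rows>=0.0) then dp [ 7.937 -2.728 -0.075]
```

Call:
move_arm(turn=[[0, 0, 0], [0, 0, 0], [0, 0, 0], [0, 0, 0], [0, 0, 0], [0, 0, 0], [0, 0, 0], [0, 0, 0], [0, 0, 0], [0, 0, 0]], dp=[[1, -0.34, 0], [1, -0.34, 0], [1, -0.34, 0], [1, -0.34, 0], [1, -0.34, 0], [1, -0.34, 0], [1, -0.34, 0], [0.65, -0.24, 0], [0.29, -0.1, 0], [0, 0, 0]], jaw=[0.95, 0.95, 0.95, 0.95, 0.95, 0.95, 0.95, 0.95, 0.95, 0.95])

```text
clock: 29.65
tool_pos: [0.6305, 0.1584, 0.0973]
eef_rot: [0.939, 0.343, -0.0, -0.001]
contact_force: [0.7, -0.2, -1.7]
opening: 0.166
```

Call:
move_arm(turn=[[0, 0, 0], [0, 0, 0], [0, 0, 0], [0, 0, 0]], dp=[[0, 0, 0.6], [0, 0, 0.6], [0, 0, 0.3], [0, 0, 0]], jaw=[0.95, 0.95, 0.95, 0.95])

```text
clock: 29.98
tool_pos: [0.6283, 0.1539, 0.0585]
eef_rot: [0.94, 0.34, -0.003, 0.0]
contact_force: [0.5, 0.3, -2.7]
opening: 0.164
```

```bash
python3 -c "
from h import *
import pickle
shot('wrist')
w=shot('wrist');crop(w['frame'],0,0,512,384,'pics/w22.png');pickle.dump(w,open('w1.pkl','wb'))
t=shot('scene');crop(t['frame'],270,150,390,240,'pics/s22.png')
plan((.6305,.157,.0335))"
```

```text
pics/w22.png scale 1.5625
pics/s22.png scale 6.666666666666667
t30.13 pos [0.631  0.1551 0.0609] jaw -50.1 zdir [ 0.001 -0.    -1.   ] open 0.167 F [ 0.4  0.3 -1.1]
turn z 0.0000 (rows>=0.0) then dp [ 0.032 -0.071  1.096]
```

View pics/w22.png

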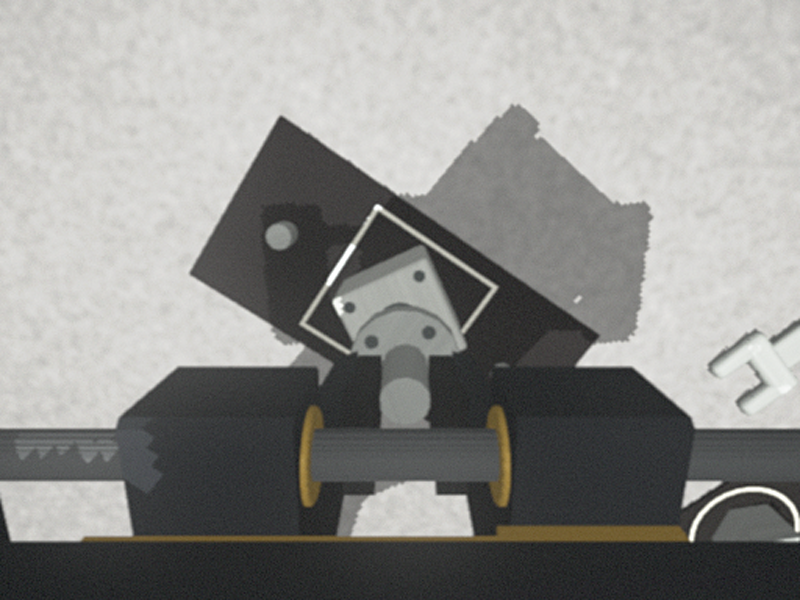

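View pics/s22.png

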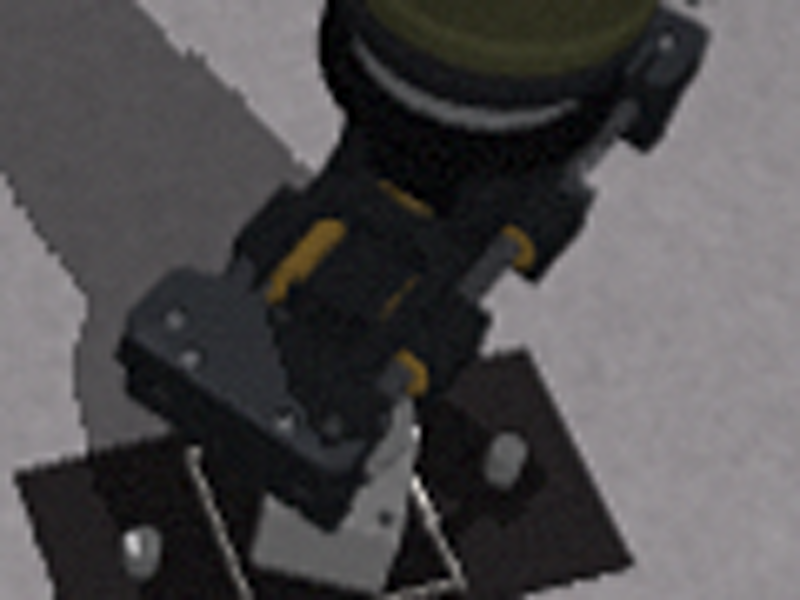

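```bash
python3 -c "
from h import *
import pickle;w=pickle.load(open('w1.pkl','rb'))
crop(w['frame'],190,140,318,236,'pics/w23.png')
s=1.5625
P=[at(w,(x/s,y/s),.043) for x,y in((333,300),(425,248),(465,347))]
print(P,(P[0]+P[2])/2,np.linalg.norm(P[0]-P[1]),np.linalg.norm(P[2]-P[1]))
print('stem top',at(w,(404/s,402/s),.0609+.0095+.038),w['pose'][0])
"
```

```text
pics/w23.png scale 6.25
[array([0.62096231, 0.18593426, 0.043     ]), array([0.66230061, 0.17058673, 0.043     ]), array([0.6407528, 0.1296162, 0.043    ])] [0.63085755 0.15777523 0.043     ] 0.04409537424517503 0.04629138005641424
stem top [0.62938822 0.15414158 0.1084    ] [0.62941831 0.15431594 0.05956691]
```

View pics/w23.png

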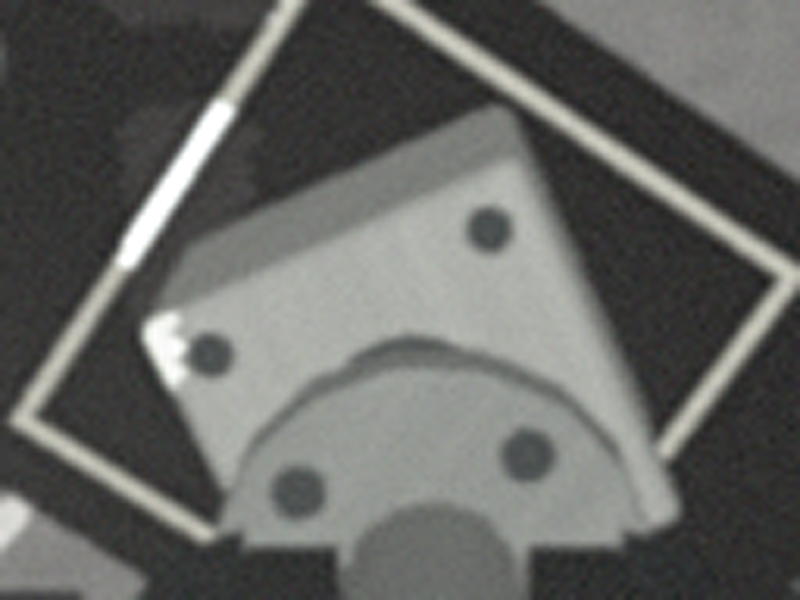

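```bash
python3 -c "
from h import *
import pickle;w=pickle.load(open('w1.pkl','rb'))
P=[at(w,(x/6.25+190,y/6.25+140),.043) for x,y in((148,325),(515,165),(660,525))]
print((P[0]+P[2])/2,np.linalg.norm(P[0]-P[1]),np.linalg.norm(P[2]-P[1]))
plan((.6295,.157,.0335))
"
```

```text
[0.63003164 0.15769448 0.043     ] 0.04180778059510323 0.04237405442358155
t30.13 pos [0.631  0.1551 0.0609] jaw -50.1 zdir [ 0.001 -0.    -1.   ] open 0.167 F [ 0.4  0.3 -1.1]
turn z 0.0000 (rows>=0.0) then dp [ 1.000e-03 -9.600e-02  1.096e+00]
```

Call:
move_arm(turn=[[0, 0, 0], [0, 0, 0], [0, 0, 0], [0, 0, 0], [0, 0, 0], [0, 0, 0]], dp=[[0.04, -0.08, 0.2], [0, 0, 0.3], [0, 0, 0.3], [0, 0, 0.15], [0, 0, 0], [0, 0, 0]], jaw=[0.95, 0.95, 0.95, 0.95, 0.95, 0.95])

```text
clock: 30.63
tool_pos: [0.6299, 0.1581, 0.0359]
eef_rot: [0.94, 0.341, -0.0, -0.0]
contact_force: [0.2, 0.1, -0.9]
opening: 0.169
```

```bash
python3 -c "
from h import *
plan((.6303,.1575,.0335))
w=shot('wrist');crop(w['frame'],190,140,318,236,'pics/w24.png')"
```

```text
t30.63 pos [0.6299 0.1581 0.0359] jaw -50.1 zdir [-0.001 -0.    -1.   ] open 0.169 F [ 0.2  0.1 -0.9]
turn z 0.0000 (rows>=0.0) then dp [-0.002  0.027  0.098]
pics/w24.png scale 6.25
```

View pics/w24.png

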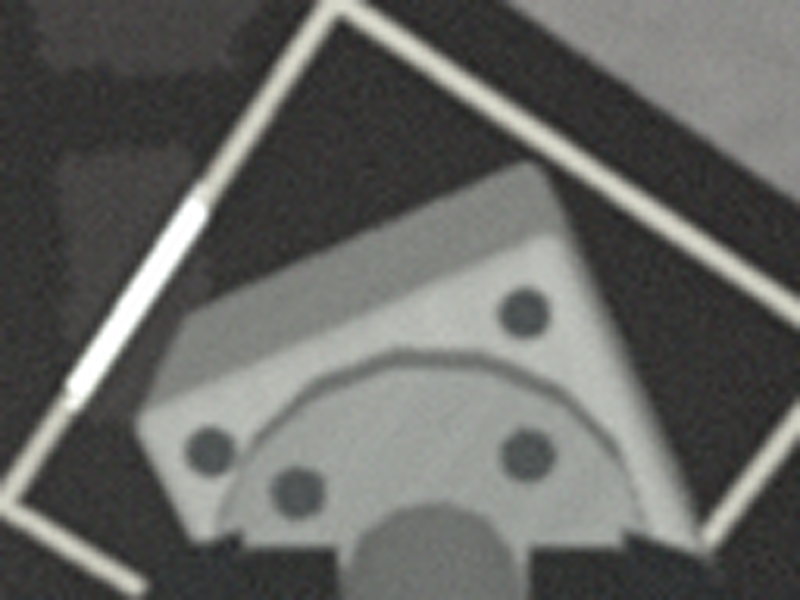

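Call:
move_arm(turn=[[0, 0, 0], [0, 0, 0], [0, 0, 0], [0, 0, 0]], dp=[[0, 0, 0.05], [0, 0, 0.05], [0, 0, 0.02], [0, 0, 0]], jaw=[0.95, 0.95, 0.95, 0.95])

```text
clock: 31.02
tool_pos: [0.6303, 0.1582, 0.0335]
eef_rot: [0.94, 0.341, 0.0, -0.0]
contact_force: [0.3, 0.1, -1.1]
opening: 0.172
```

```bash
python3 -c "
from h import *
plan((.6303,.1575,.0335))"
```

```text
t31.02 pos [0.6303 0.1582 0.0335] jaw -50.1 zdir [ 0.  0. -1.] open 0.172 F [ 0.3  0.1 -1.1]
turn z 0.0000 (rows>=0.0) then dp [-0.018  0.021  0.001]
```

Call:
move_arm(turn=[[0, 0, 0], [0, 0, 0]], dp=[[0, 0, 0.04], [0, 0, 0]], jaw=[0.95, 0.95])

```text
clock: 31.18
tool_pos: [0.6304, 0.1582, 0.0334]
eef_rot: [0.94, 0.341, 0.0, -0.0]
contact_force: [-2.7, -0.5, 5.2]
opening: 0.165
```

Call:
move_arm(turn=[[0, 0, 0], [0, 0, 0], [0, 0, 0], [0, 0, 0], [0, 0, 0], [0, 0, 0], [0, 0, 0], [0, 0, 0], [0, 0, 0], [0, 0, 0]], dp=[[0, 0, 0], [0, 0, 0], [0, 0, 0], [0, 0, 0], [0, 0, 0], [0, 0, -0.3], [0, 0, -0.7], [0, 0, -1], [0, 0, -1], [0, 0, -0.8]], jaw=[0.2, 0.2, 0.2, 0.2, 0.2, 0.2, 0.2, 0.2, 0.2, 0.2])

```text
clock: 32.02
tool_pos: [0.6308, 0.1581, 0.1297]
eef_rot: [0.94, 0.341, 0.001, 0.0]
contact_force: [0.4, -0.8, 0.6]
opening: 0.401
```

Call:
move_arm(turn=[[0, 0, 0], [0, 0, 0], [0, 0, 0], [0, 0, 0], [0, 0, 0], [0, 0, 0], [0, 0, 0], [0, 0, 0], [0, 0, 0], [0, 0, 0]], dp=[[-0.5, 0, -0.5], [-1, 0, 0], [-1, 0, 0], [-1, 0, 0], [-1, 0, 0], [-1, 0, 0], [-1, 0, 0], [-0.5, 0, 0], [0, 0, 0], [0, 0, 0]], jaw=[0.2, 0.2, 0.2, 0.2, 0.2, 0.2, 0.2, 0.2, 0.2, 0.2])

```text
clock: 32.85
tool_pos: [0.4966, 0.0459, 0.1406]
eef_rot: [0.94, 0.341, 0.001, -0.0]
contact_force: [0.0, 0.7, -0.3]
opening: 0.398
```

```bash
python3 -c "
from h import *
plan((.6303,.1575,.0335))
t=shot('scene');crop(t['frame'],90,130,390,280,'pics/s30.png')
t=shot('top');crop(t['frame'],180,120,380,260,'pics/t30.png')"
```

```text
t32.85 pos [0.4966 0.0459 0.1406] jaw -50.1 zdir [ 0.001  0.001 -1.   ] open 0.398 F [ 0.   0.7 -0.3]
turn z 0.0000 (rows>=0.0) then dp [6.967 0.    4.282]
pics/s30.png scale 2.6666666666666665
pics/t30.png scale 4.0
```

View pics/s30.png

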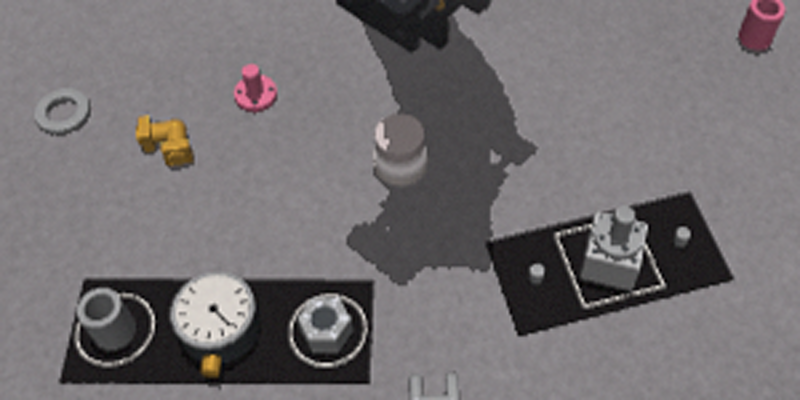

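View pics/t30.png

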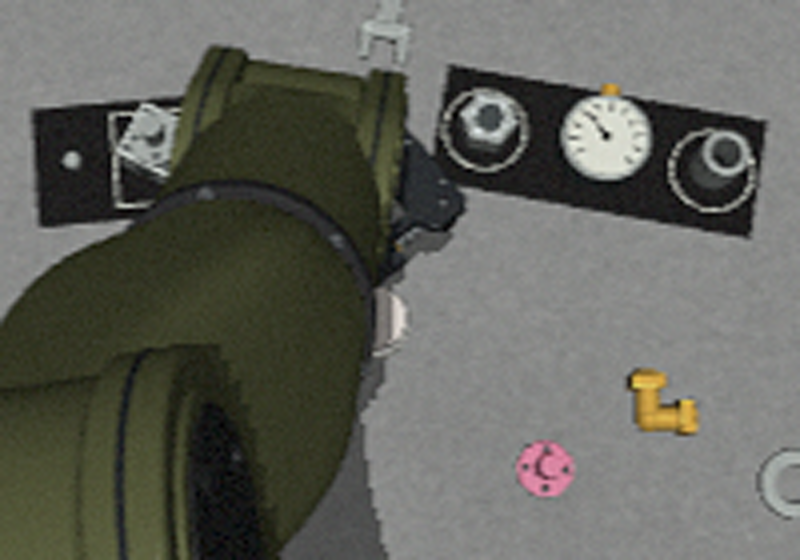

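```bash
python3 -c "
from h import *
t=shot('top');f=lambda x,y,z:at(t,(x/4+180,y/4+120),z)[:2]
print('top: nut',f(488,117,.029),'L',f(484,129,.003),'sleeve',f(726,154,.048),'R',f(712,172,.003))
s=shot('scene');crop(s['frame'],270,190,370,265,'pics/s31.png')"
```

```text
top: nut [ 0.65213735 -0.08353587] L [ 0.65026601 -0.08305852] sleeve [ 0.62090023 -0.25055564] R [ 0.61884972 -0.25101772]
pics/s31.png scale 8.0
```

View pics/s31.png

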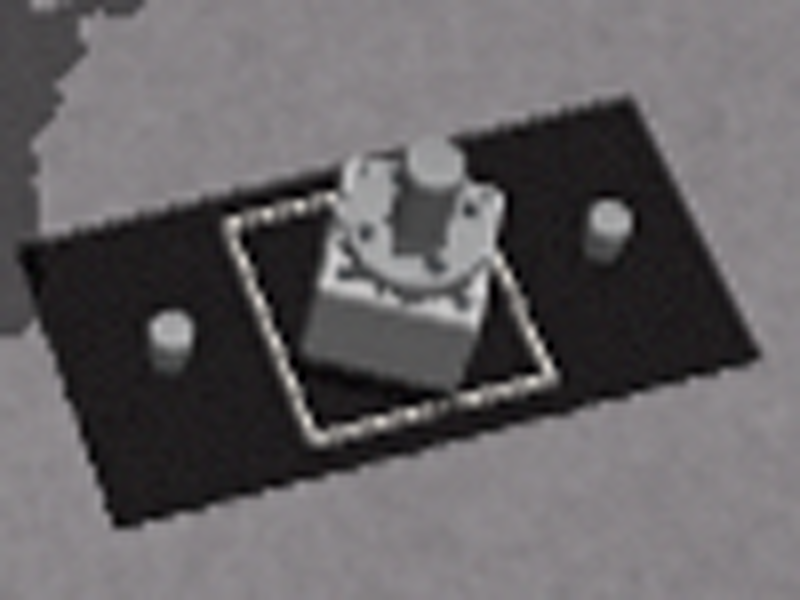

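```bash
python3 -c "
from h import *
s=shot('scene');f=lambda x,y,z:at(s,(x/8+270,y/8+190),z)[:2]
print('stem',f(436,162,.081),'disc',f(420,217,.051))
print('mat',np.mean([f(*q,.003) for q in((22,242),(632,98),(758,355),(115,527))],0))"
```

```text
stem [0.63182122 0.15812048] disc [0.63102384 0.15921201]
mat [0.62990526 0.15789   ]
```

Scene camera: cap (.631–.632, .158–.159), body bore earlier (.632, .157), mat centre (.630, .158). Everything is well within tolerance and the arm is clear.

```bash
python3 -c "
from plant import r
print(r.finish_job(), r.get_state()['clock'])"
```

```text
the job is handed in; nothing more can be done
the job is handed in; nothing more can be done
```

The valve is laid out and the job is handed in at about 33 s of the 102 s allowed. The hand-in gives no verdict. In my last camera checks, each part was within about 2 mm of its target:

| Part | Where it stands | Offset |
|---|---|---|
| Valve body | in the stud mat's square | about 2 mm from the mat centre |
| Cap | on the body, stem up | about 1–2 mm from the body's centre |
| Nut | in the circle left of the gauge | about 2 mm from the circle centre |
| Sleeve | in the circle right of the gauge | about 2 mm from the circle centre |

All four look upright and are released. The arm stood clear of everything at hand-in. In the pictures the jar, washer, elbow and both pink look-alikes are still in place. I judged those by eye and did not measure them.

**What failed or disagreed:**
- **First grasp:** my first try at the body closed above it. The fingertips sit about 25 mm higher than the reported TCP. I lowered all later grasps by that amount, and they held.
- **Cameras:** the top and scene cameras differ by about 3 mm, so I used values between them.
- **Body and cap:** the arm hid most of the stud mat from the top camera at the end. The body and cap figures therefore rest on the scene camera, plus a wrist view taken before the cap was set down. The body's own position was measured before the cap went on and not again.

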